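# Load the sloped foyer rack

### The job

Put the mustard glasses case and the silver card tin away in the sloped two-lane rack on the credenza, each flat and lengthwise in the lane below the colour plate that matches it: lay each on the open upper part of its lane and slide it down under the bridge until its end rests squarely against the back stop. Let go of both and leave everything else where it is, above all the photo frame standing on the bridge.

Things in the scene. Friction and masses are not known exactly. Their poses are not given: they have to be found in the camera images.
- rack: Fixed smoked-oak and steel rack, about 240 mm long (x), 206 mm wide (y). Origin under its centre on the table, z up, x from the open upper (robot) end to the stop. A solid oak bridge crosses over both lanes. A gripper pointing straight down strikes the bridge before it has pushed an item home: lean it 30 to 40 degrees, fingertips ahead towards the stop.
- bridge_edge (a point): Middle of the lower edge of the bridge's near face, axes as the rack's: 124 mm short of the stop's face (x), 115 mm above the table, 60 mm above the sloped floor. From here the bridge runs 64 mm on in x and 65 mm up (top 180 mm above the table), on 8 mm thick side posts at y +99 mm and -99 mm.
- chute: Sloped steel floor of the rack. Origin on the floor at the foot of the stop's face, midway between the lanes; x down the slope (15 degrees) to the stop, z square to the floor. Floor from x -235 mm (83 mm above the table) to 0 mm (22 mm above). Stop 26 mm high. Lanes centred at y +45 mm and -45 mm, 84 mm wide between rails 6 mm high. Items stay where let go and must be pushed (about 1 N).
- tag_mustard: Mustard-yellow plate 50 x 40 x 4 mm on top of the bridge, centred across the lane that is for the glasses case (either lane). Origin at the centre of its underside, axes as the rack's.
- tag_silver: Silver plate 50 x 40 x 4 mm on top of the bridge, centred across the lane that is for the card tin (the other lane). Origin at the centre of its underside, axes as the rack's.
- glasses_case: Loose rigid mustard-yellow glasses case, 115 mm long (x) by 56 mm wide (y) by 36 mm high, edges rounded 6 mm, about 140 g, alike end for end. Origin at the centre of its underside, z up.
- card_tin: Loose rigid silver aluminium card tin, 112 mm long (x) by 60 mm wide (y) by 32 mm high, edges rounded 4 mm, about 160 g, alike end for end. Origin at the centre of its underside, z up.
- clamp_frame: Bystander: chrome clamp base 44 x 38 mm holding an upright acrylic photo frame 70 mm wide (y), 74 mm high in all, standing loose on top of the bridge midway between the plates. Origin at the centre of its underside.
- bowl: Bystander: teal ceramic bowl, 130 mm across, 55 mm high, origin at the centre of its underside.
- pen: Bystander: aluminium pen lying along its x, 132 mm long, 11 mm thick, origin under its middle.
- coaster: Bystander: dark grey hard silicone coaster, 90 mm across, 7 mm thick, origin at the centre of its underside.
- diffuser: Bystander: amber glass jar, 60 mm across, 110 mm high, origin at the centre of its underside.
- candle: Bystander: white candle, 70 mm across, 70 mm high, origin at the centre of its underside.
- key_dish: Bystander: shallow marble key dish, 110 mm across, 20 mm high, origin at the centre of its underside.
There are look-alikes about, which are no part of the job. Leave any blue look-alike of the card_tin alone. Of the things that look like the glasses_case, the smaller one is meant.

How it is judged:
By the outcome, as a careful person would: the job done as asked, in the order asked, and still so for the second after the job is handed in, with the robot touching nothing.
It also fails if it takes over 72 s, if anything falls off the work surface, if the arm or the gripper's body presses on something with over 40 N, if the wrist force passes 120 N, or if a joint passes its speed limit or range.

### The arm

A 6-joint arm with a two-finger parallel gripper is mounted at the origin on the work surface. World frame = base frame: x ahead of the robot, y to its left, z up, the work surface at z = 0. Lengths are in mm, angles in rad, forces in N, time in s.
With the tool pointing down it reaches from about 350 to 975 mm from the base axis. Payload 7.1 kg.
Tool frame: the origin (TCP) lies at the very end of the fingers, on their centre line; the grasp point (between the pads) lies 19 mm behind it; z points along the fingers, y is the direction in which the jaws open and shut (so a half turn about z gives the same grasp; the last joint's range is limited). The gripper opens to 88 mm and grips with 3 to 60 N. Pads are 20 mm wide; open, the fingers measure 115 mm over their backs; the gripper's body (75 mm by 178 mm) begins 61 mm behind the grasp point.
Start: joints at [-1.287, 0.423, 1.63, -0, 1.089, -0.019], TCP at [186.389, -596.543, 222.675] pointing down, gripper open.
Joint ranges: [-3, 3], [-0.9, 2.11], [0.09, 2.58], [-1.31, 4.45], [0.11, 2.69], [-2.54, 2.54]. Speed limits (rad/s): [2.39, 2.39, 3.01, 3.14, 3.14, 3.14].

### API

Orientations are given as a rotation vector (axis times angle).
In Python, from workcell import ctrl, imaging gives the robot as it stands. The module is installed in compiled form; this text tells all that it offers.
- The arm moves only by the shell command python3 -m pendant 'ROWS'. ROWS is JSON, a list of rows, each an object with "turn": the turn, a rotation vector about the world's x, y, z in rad, a list of three; "dp": the shift along the world's x, y, z in m, a list of three; "claw": the finger opening in m, from 0 to 0.0878. A call has 1 to 8 rows; each row is the pose to reach, as a shift and turn from the pose commanded when the call began; what a row does not reach only later rows make up. A row lasts 1/10 s, in which the tool goes at most 50 mm and 8.59 degrees, less where a joint would pass 70% of its speed; a pose out of reach is approached as far as the arm can. A call with a gripper value outside its range is refused whole. The fingers move at their own pace and stop on an object; the grip force is fixed at half the most. Time passes only in rows, so rows that repeat a pose let the fingers close. It gives the time, the measured TCP pose, the force and the opening at its end, in the units of the state.
- ctrl.get_obs(): the state, without advancing time (a new reading comes with each control period).
- imaging.get_image(name): name is "scene" or "top"; returns a dict with "pixels" (384x512x3 uint8, blue, green, red), "fov_y" (degrees; the focal length in pixels is half the picture's height over the tangent of half this angle, whatever the lens; pixels are square), "cx", "cy" (the principal point, pixels), "xyz" and "rotation" of the camera in the world. Camera axes: x right, y up, looking along -z (the intrinsics and any distortion apply to the point x, -y, -z); pixel columns grow to the right and rows downward; lengths in mm; the calibration is good to about 2 mm. A picture is of the moment at which its call begins. There is no depth.
- ctrl.close_job(): hands the job in, once; it reports no verdict.
The state is a dict: "t": time; "qpos": joint angles; "qvel": joint speeds; "joint_torque": joint torques, N m; "ee_pos": TCP position; "orientation": TCP orientation; "ft_force": force on the tool from outside, world axes, zero at the start; "moment": the same for the moment, N m; "width": finger opening in mm.
Only numpy, scipy, OpenCV 4.12 (cv2) and the standard library are available. Lean on these libraries where they do the work, as an engineer would, in place of code of your own. Each camera call takes 0.05 s, during which the arm holds its last target.

## Working session

There is one attempt and no reset: what is moved stays moved. The work goes in short steps, Python scripts to look and compute and a shell command to move; the robot and the scene stay as the last step left them, time stands still between calls to the robot, and variables do not carry over. Pictures are saved under pics/ and viewed, and the job is handed in when it is done.

```bash
mkdir -p pics; python3 - <<'E'
from workcell import ctrl, imaging
import cv2
o=ctrl.get_obs()
for k in o: print(k,o[k])
for n in("scene","top"):
    d=imaging.get_image(n)
    cv2.imwrite(f"pics/{n}0.png",d["pixels"])
    print(n,{k:v for k,v in d.items() if k!="pixels"})
E
```

```text
t 0.0
qpos [-1.28698477e+00  4.23858315e-01  1.63067455e+00  2.27709757e-07
  1.08861408e+00 -1.89956958e-02]
qvel [ 0.00110031 -0.00027034 -0.00062448  0.00063938 -0.00014353 -0.00140514]
joint_torque [ 6.25646207e-04 -5.44625151e+01 -2.73663443e+01  6.43503922e-02
  2.29209708e-02 -1.01604512e-04]
ee_pos [ 186.24696815 -596.02190235  221.89686486]
orientation [-3.10413085e+00 -4.73600840e-01  3.21854260e-04]
ft_force [-0.24388372 -0.30248963 -0.42673306]
moment [-0.01530453 -0.02294417 -0.02244819]
width 87.8641992518917
scene {'fov_y': 49.10634423880057, 'cx': 254.07525447899246, 'cy': 187.67196983647446, 'xyz': array([1796.27903714,  239.3454669 , 1029.78445559]), 'rotation': array([0.70629071, 0.83474486, 1.592588  ])}
top {'fov_y': 57.405997175629096, 'cx': 258.0882645872487, 'cy': 187.58275310523447, 'xyz': array([ 414.82340641,   18.89011785, 1200.58551838]), 'rotation': array([ 0.08237402, -0.09466731, -1.56192197])}
```

View pics/scene0.png

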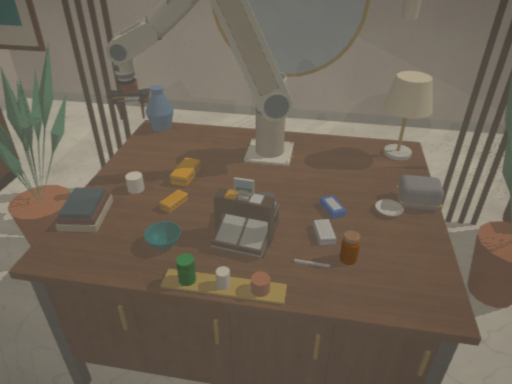

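View pics/top0.png

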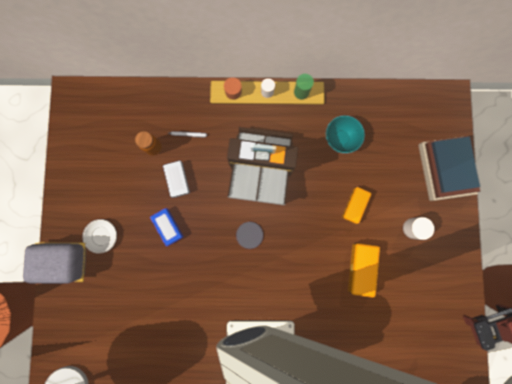

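```bash
python3 - <<'E'
import cv2
a=cv2.imread("pics/scene0.png")[140:310,120:360]; b=cv2.imread("pics/top0.png")[70:310,130:400]
cv2.imwrite("pics/sz.png",cv2.resize(a,None,fx=3.3,fy=3.3,interpolation=cv2.INTER_CUBIC))
cv2.imwrite("pics/tz.png",cv2.resize(b,None,fx=2.4,fy=2.4,interpolation=cv2.INTER_CUBIC))
E
```

```text
(no output)
```

View pics/sz.png

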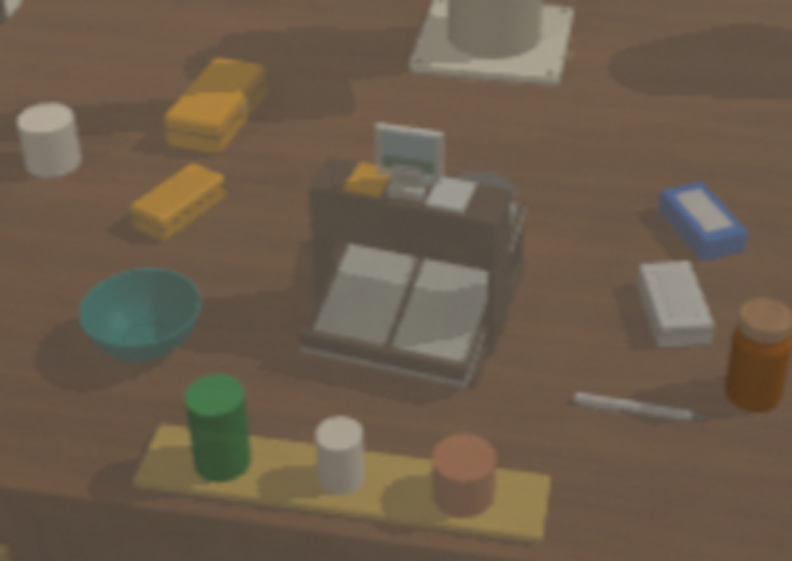

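View pics/tz.png

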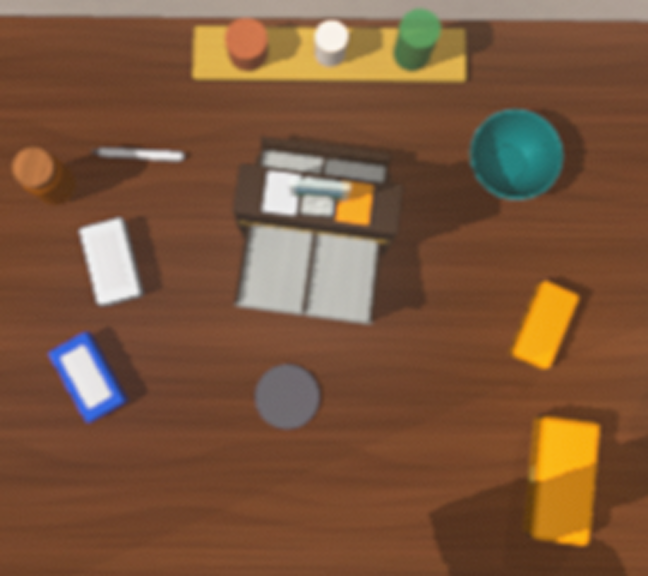

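```bash
cat > h.py <<'E'
import numpy as np, cv2
from scipy.spatial.transform import Rotation as R
def cam(d):
    H=d["pixels"].shape[0]; f=H/2/np.tan(np.radians(d["fov_y"])/2)
    return f,d["cx"],d["cy"],np.array(d["xyz"]),R.from_rotvec(d["rotation"]).as_matrix()
def ray(d,u,v):
    f,cx,cy,c,M=cam(d); r=M@np.array([(u-cx)/f,-(v-cy)/f,-1]); return c,r/np.linalg.norm(r)
def onz(d,u,v,z):
    c,r=ray(d,u,v); return c+r*(z-c[2])/r[2]
def proj(d,p):
    f,cx,cy,c,M=cam(d); q=M.T@(np.array(p,float)-c); return np.array([cx+f*q[0]/-q[2],cy+f*q[1]/q[2]])
def tri(d1,p1,d2,p2):
    c1,r1=ray(d1,*p1);c2,r2=ray(d2,*p2)
    s=np.linalg.lstsq(np.c_[r1,-r2],c2-c1,rcond=None)[0]
    a=c1+r1*s[0];b=c2+r2*s[1]; return (a+b)/2,np.linalg.norm(a-b)
def blobs(m,amin=20):
    n,l,s,c=cv2.connectedComponentsWithStats(m.astype(np.uint8))
    return [(s[i].tolist(),c[i].round(2).tolist(),l==i) for i in range(1,n) if s[i][4]>=amin]
E
cat > g.py <<'E'
from h import *
from workcell import imaging
S=imaging.get_image("scene");T=imaging.get_image("top")
E
python3 - <<'E'
from g import *
import pickle; pickle.dump((S,T),open("d0.pkl","wb"))
for n,d in(("S",S),("T",T)):
    hsv=cv2.cvtColor(d["pixels"],cv2.COLOR_BGR2HSV)
    for cn,m in(("must",cv2.inRange(hsv,(14,190,110),(26,255,255))),("silv",cv2.inRange(hsv,(0,0,110),(180,45,255)))):
        print(n,cn)
        for s,c,l in blobs(m):
            if s[4]<4000 and 120<c[1]<310 and 130<c[0]<380:
                cs=cv2.findContours(l.astype(np.uint8),0,1)[0][0]
                print(s,c,[np.round(x,1) for x in cv2.minAreaRect(cs)])
E
```

```text
S must
S silv
[268, 130, 16, 14, 83] [275.48, 136.34] [array([275.7, 136.8]), array([12.9, 12.3]), np.float64(16.7)]
[245, 139, 48, 26, 722] [268.99, 153.71] [array([268.5, 151.7]), array([46.1, 23.5]), np.float64(4.8)]
[125, 172, 19, 21, 320] [134.43, 181.87] [array([134.5, 182. ]), array([21.4, 16.3]), np.float64(78.7)]
[234, 177, 31, 28, 297] [249.66, 192.6] [array([248.2, 190.2]), array([33.5, 22.1]), np.float64(14.0)]
[325, 197, 17, 13, 116] [332.91, 203.27] [array([333. , 203.5]), array([17.4,  7.4]), np.float64(48.8)]
[216, 214, 30, 30, 598] [230.59, 228.41] [array([230.7, 228.4]), array([21.7, 30.6]), np.float64(20.2)]
[239, 219, 29, 31, 626] [253.87, 233.82] [array([253.6, 233.5]), array([22.4, 29.8]), np.float64(15.9)]
[314, 219, 22, 26, 403] [324.76, 231.27] [array([324.9, 231.2]), array([27.8, 16.7]), np.float64(73.3)]
[294, 259, 36, 8, 108] [310.75, 262.56] [array([311.4, 262.8]), array([35.4,  3.5]), np.float64(8.7)]
[216, 267, 14, 22, 254] [222.52, 277.21] [array([222.5, 277.5]), array([21., 13.]), np.float64(90.0)]
T must
[270, 146, 15, 17, 179] [278.12, 155.39] [arra
[... 285 characters left out ...]
 135] [189.55, 133.78] [array([188.5, 134. ]), array([ 4., 35.]), np.float64(90.0)]
[238, 133, 36, 28, 711] [253.28, 147.05] [array([255.8, 146.5]), array([34.7, 26.2]), np.float64(2.9)]
[266, 137, 24, 8, 138] [277.3, 140.57] [array([277.4, 140.6]), array([23.6,  5.8]), np.float64(8.1)]
[163, 161, 26, 37, 652] [175.58, 178.75] [array([175.6, 178.7]), array([34.2, 19.2]), np.float64(76.0)]
[229, 164, 59, 41, 1834] [258.51, 184.0] [array([258.3, 183.8]), array([55.2, 34. ]), np.float64(7.6)]
[156, 215, 20, 25, 253] [165.34, 226.52] [array([165.3, 226.5]), array([23.7, 10.6]), np.float64(60.9)]
[237, 222, 25, 26, 476] [248.74, 235.18] [array([248.5, 235.5]), array([24., 24.]), np.float64(45.0)]
```

```bash
python3 - <<'E'
from h import *
import pickle; S,T=pickle.load(open("d0.pkl","rb"))
for n,d,(x0,y0,x1,y1),k in(("zs",S,(205,170,285,255),7),("zt",T,(222,125,305,210),7)):
    a=cv2.resize(d["pixels"][y0:y1,x0:x1],None,fx=k,fy=k,interpolation=cv2.INTER_CUBIC)
    a=cv2.convertScaleAbs(a,alpha=1.4)
    for i in range(x0,x1,10): cv2.putText(a,str(i),(int((i-x0+.5)*k),8),0,.3,(0,255,255)); cv2.line(a,(int((i-x0+.5)*k),10),(int((i-x0+.5)*k),14),(0,255,255))
    for i in range(y0,y1,10): cv2.putText(a,str(i),(0,int((i-y0+.5)*k)),0,.3,(0,255,255)); 
    cv2.imwrite(f"pics/{n}.png",a)
K=4
for n,d,box,lo,hi,h,cl in(("case",T,(335,180,380,230),(14,170,90),(28,255,255),36,0),("tin",T,(155,155,195,200),(0,0,105),(180,60,255),32,0),("caseS",S,(155,185,192,215),(10,100,60),(28,255,255),36,0),("tinS",S,(308,213,342,250),(0,0,105),(180,45,255),32,0)):
    x0,y0,x1,y1=box
    up=cv2.resize(d["pixels"][y0:y1,x0:x1],None,fx=K,fy=K,interpolation=cv2.INTER_CUBIC)
    m=cv2.inRange(cv2.cvtColor(up,cv2.COLOR_BGR2HSV),lo,hi)
    s,c,l=max(blobs(m),key=lambda b:b[0][4])
    ct=max(cv2.findContours(l.astype(np.uint8),0,1)[0],key=len)[:,0]
    f=lambda p:(p[0]/K+x0-.375,p[1]/K+y0-.375)
    print(n,"cen px",np.round(f(c),2))
    for z in(h/2,h):
        W=np.array([onz(d,*f(p),z)[:2] for p in ct],np.float32)
        mm=cv2.minAreaRect(W); print(z,onz(d,*f(c),z).round(1),[np.round(q,1) for q in mm])
    globals()[n]=f(c)
print(tri(T,case,S,caseS),tri(T,tin,S,tinS))
E
```

```text
case cen px [356.42 205.06]
18.0 [ 491.9 -323.    18. ] [array([ 492.6, -323. ]), array([ 68. , 125.6]), np.float64(66.3)]
36 [ 490.7 -317.8   36. ] [array([ 491.4, -317.8]), array([ 67. , 123.7]), np.float64(66.3)]
tin cen px [175.48 178.79]
16.0 [577.1 291.4  16. ] [array([577.3, 291.8]), array([120.4,  67.4]), np.float64(15.7)]
32 [574.9 287.7  32. ] [array([575.1, 288.1]), array([118.8,  66.5]), np.float64(15.7)]
caseS cen px [173.54 200.36]
18.0 [ 493.6 -317.3   18. ] [array([ 490.3, -316.6]), array([ 97.5, 148.7]), np.float64(65.1)]
36 [ 516.8 -307.4   36. ] [array([ 513.6, -306.7]), array([ 95.8, 146. ]), np.float64(65.1)]
tinS cen px [324.46 231.54]
16.0 [578.8 294.5  16. ] [array([576. , 293.4]), array([145.6,  68. ]), np.float64(14.9)]
32 [598.  293.6  32. ] [array([595.2, 292.5]), array([143.3,  67. ]), np.float64(14.9)]
(array([ 491.4479906 , -320.80755777,   16.70116832]), np.float64(5.01248601501464)) (array([577.1792615 , 293.20671846,  14.18086031]), np.float64(2.8248627193841065))
```

View pics/zs.png

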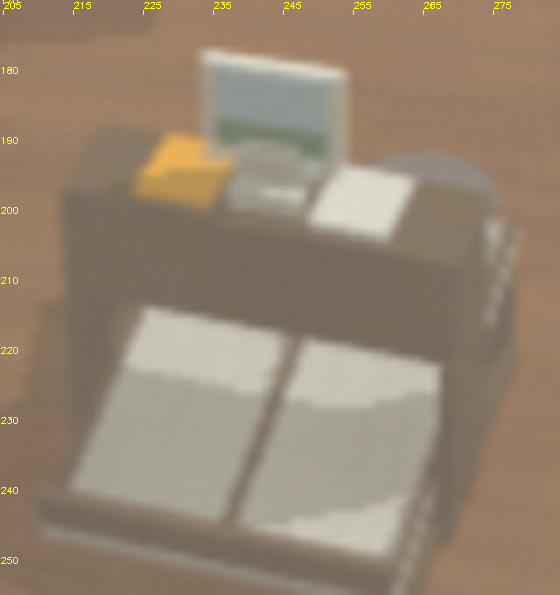

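View pics/zt.png

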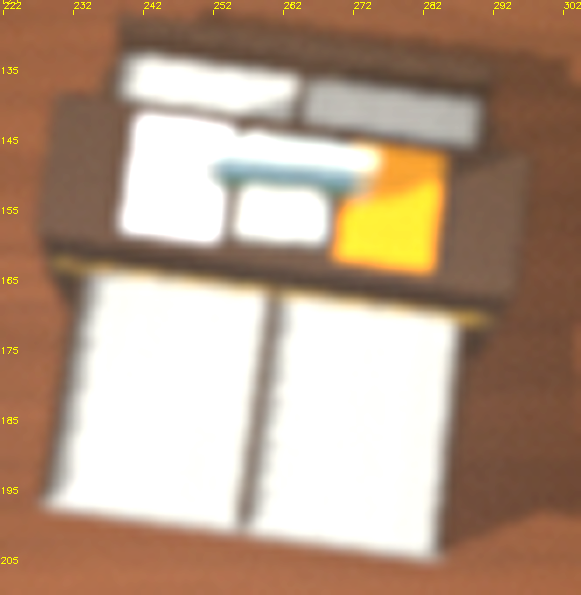

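```bash
python3 - <<'E'
from h import *
import pickle; S,T=pickle.load(open("d0.pkl","rb"))
s=lambda x,y:(205+x/7-.5,170+y/7-.5)
t=lambda x,y:(222+x/7-.5,125+y/7-.5)
P=dict(silv=((178,180),(363,202)),must=((390,206),(193,170)))
for k,(a,b) in P.items(): print(k,tri(T,t(*a),S,s(*b)),onz(T,*t(*a),184).round(1),onz(S,*s(*b),184).round(1))
print("near floor corners T",onz(T,*t(42,508),86).round(1),onz(T,*t(440,557),86).round(1))
print("far floor corners at stop S", onz(S,*s(72,488),22).round(1),onz(S,*s(390,556),22).round(1), "mid",onz(S,*s(228,522),22).round(1))
print("bridge far-top corners: S front top edge",onz(S,*s(62,190),180).round(1),onz(S,*s(465,262),180).round(1))
print("bridge near-top T edge",onz(T,*t(42,250),180).round(1),onz(T,*t(510,312),180).round(1), "far", onz(T,*t(58,95),180).round(1),onz(T,*t(528,155),180).round(1))
# base plate
d=T
print("case-check bowl etc.")
E
```

```text
silv (array([641.36178139,  46.69287951, 180.44727588]), np.float64(3.2822468599957357)) [640.8  45.  184. ] [646.   49.1 184. ]
must (array([630.52651045, -42.09975886, 181.22825794]), np.float64(5.1852877410719325)) [630.4 -44.5 184. ] [634.2 -38.6 184. ]
near floor corners T [510.  107.9  86. ] [488.9 -73.4  86. ]
far floor corners at stop S [698.3 -92.3  22. ] [719.7  76.4  22. ] mid [709.4  -8.2  22. ]
bridge far-top corners: S front top edge [656.9 -99.9 180. ] [680.  104.4 180. ]
bridge near-top T edge [611.2 102.1 180. ] [586.2 -95.3 180. ] far [678.1  96.4 180. ] [ 653.8 -103.3  180. ]
case-check bowl etc.
```

```bash
cat >> h.py <<'E'
def RT(yaw,lean): return R.from_euler('z',yaw,degrees=True)*R.from_euler('y',-lean,degrees=True)*R.from_matrix(np.diag([1.,-1,-1]))
B=np.array([635.,2.3]); XA=np.array([.9928,-.1201]); YA=np.array([.1201,.9928])
def lane(s,y,z):  # s horizontal mm from stop face, y rack
    p=B+(s+92)*XA+y*YA; return np.array([p[0],p[1],z])
def floor(x,n): # floor coords-> s,z
    a=np.radians(15); return x*np.cos(a)+n*np.sin(a), 22-x*np.sin(a)+n*np.cos(a)
def go(p,yaw,lean):
    from workcell import ctrl
    o=ctrl.get_obs(); r0=R.from_rotvec(o["orientation"])
    t=(RT(yaw,lean)*r0.inv()).as_rotvec()
    print("target",np.round(p,1),"dp m",np.round((np.array(p)-o["ee_pos"])/1000,4),"turn",t.round(3),"deg",np.degrees(np.linalg.norm(t)).round(1),"t",o["t"])
E
python3 - <<'E'
from h import *
from workcell import ctrl
r=R.from_rotvec(ctrl.get_obs()["orientation"]).as_matrix();print(r.round(3))
go([491.5,-321,150],-23.7,30)
E
```

```text
[[ 0.955  0.298 -0.   ]
 [ 0.298 -0.955  0.001]
 [ 0.    -0.001 -1.   ]]
target [ 491.5 -321.   150. ] dp m [ 0.3052  0.2752 -0.0722] turn [-0.031 -0.534 -0.7  ] deg 50.5 t 0.2
```

```bash
python3 -m pendant '[{"dp":[0.03,0.027,0.0],"turn":[-0.003,-0.06,-0.08],"claw":0.0878},{"dp":[0.065,0.06,0],"turn":[-0.007,-0.13,-0.17],"claw":0.0878},{"dp":[0.1,0.09,0],"turn":[-0.012,-0.2,-0.26],"claw":0.0878},{"dp":[0.135,0.12,0],"turn":[-0.016,-0.27,-0.35],"claw":0.0878},{"dp":[0.17,0.155,0],"turn":[-0.02,-0.34,-0.45],"claw":0.0878},{"dp":[0.205,0.185,-0.015],"turn":[-0.024,-0.41,-0.54],"claw":0.0878},{"dp":[0.24,0.215,-0.03],"turn":[-0.028,-0.48,-0.63],"claw":0.0878},{"dp":[0.27,0.245,-0.045],"turn":[-0.031,-0.534,-0.7],"claw":0.0878}]'; python3 - <<'E'
from h import *
go([491.5,-321,130],-23.7,30)
E
```

```text
t: 1.0
ee_pos: [457.0, -350.5, 177.7]
orientation: [2.869, -0.609, 0.773]
ft_force: [1.4, 0.8, 0.5]
width: 87.9
target [ 491.5 -321.   130. ] dp m [ 0.0345  0.0295 -0.0477] turn [0.002 0.002 0.005] deg 0.3 t 1.0
```

```bash
python3 -m pendant '[{"dp":[0.02,0.017,-0.024],"turn":[0,0,0],"claw":0.0878},{"dp":[0.034,0.029,-0.047],"turn":[0,0,0],"claw":0.0878},{"dp":[0.034,0.029,-0.06],"turn":[0,0,0],"claw":0.0878},{"dp":[0.034,0.029,-0.06],"turn":[0,0,0],"claw":0.0878}]'; python3 - <<'E'
from g import *
from workcell import ctrl
o=ctrl.get_obs(); p=o["ee_pos"]; M=R.from_rotvec(o["orientation"]).as_matrix()
ims=[]
for d,b in((S,(150,140,240,230)),(T,(310,150,400,240))):
    a=d["pixels"].copy(); k=6
    z=cv2.resize(a[b[1]:b[3],b[0]:b[2]],None,fx=k,fy=k,interpolation=cv2.INTER_CUBIC)
    for q,c in((p,(0,0,255)),(p+M[:,1]*44,(0,255,0)),(p-M[:,1]*44,(255,0,0)),(p-M[:,2]*80,(255,0,255))):
        u,v=proj(d,q); cv2.circle(z,(int((u-b[0]+.5)*k),int((v-b[1]+.5)*k)),3,c,-1)
    ims.append(z[:, :390])
cv2.imwrite("pics/hov1.png",np.hstack(ims)); print(p)
E
```

```text
t: 1.4
ee_pos: [489.9, -321.0, 115.6]
orientation: [2.876, -0.603, 0.765]
ft_force: [-0.4, 0.5, -0.3]
width: 88.0
[ 490.34533552 -322.58994619  117.66230266]
```

View pics/hov1.png

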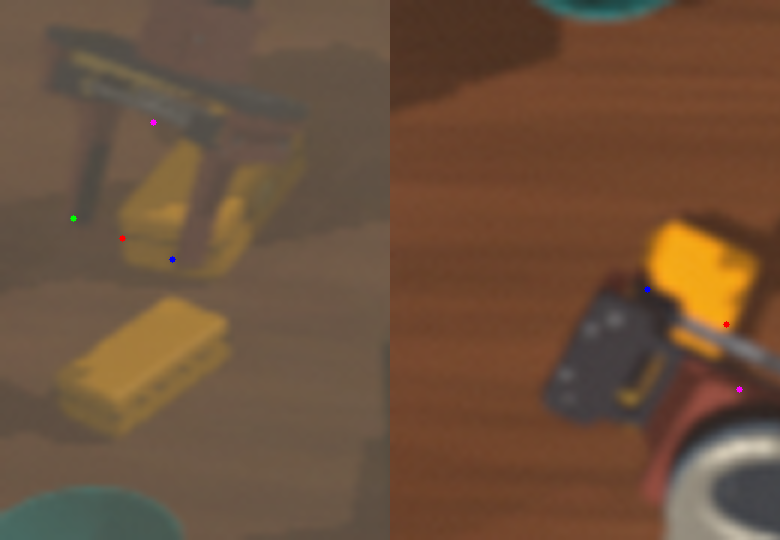

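```bash
python3 - <<'E'
from g import *
from workcell import ctrl
o=ctrl.get_obs(); p=o["ee_pos"]; M=R.from_rotvec(o["orientation"]).as_matrix()
b=(150,140,210,195);k=12
z=cv2.resize(S["pixels"][b[1]:b[3],b[0]:b[2]],None,fx=k,fy=k,interpolation=cv2.INTER_CUBIC)
z=cv2.convertScaleAbs(z,alpha=2)
for q,c in((p,(0,0,255)),(p+M[:,1]*44,(0,255,0)),(p-M[:,1]*44,(255,0,0)),(p-M[:,2]*80,(255,0,255))):
    u,v=proj(S,q); cv2.circle(z,(int((u-b[0]+.5)*k),int((v-b[1]+.5)*k)),3,c,-1)
cv2.imwrite("pics/hov1b.png",z); print(p,o["qpos"].round(2),M.round(2))
E
```

```text
[ 490.58170915 -323.26844905  118.6312165 ] [-0.67  0.41  2.13  0.93  0.16  0.42] [[ 0.79 -0.4   0.46]
 [-0.35 -0.92 -0.2 ]
 [ 0.5   0.   -0.87]]
```

View pics/hov1b.png

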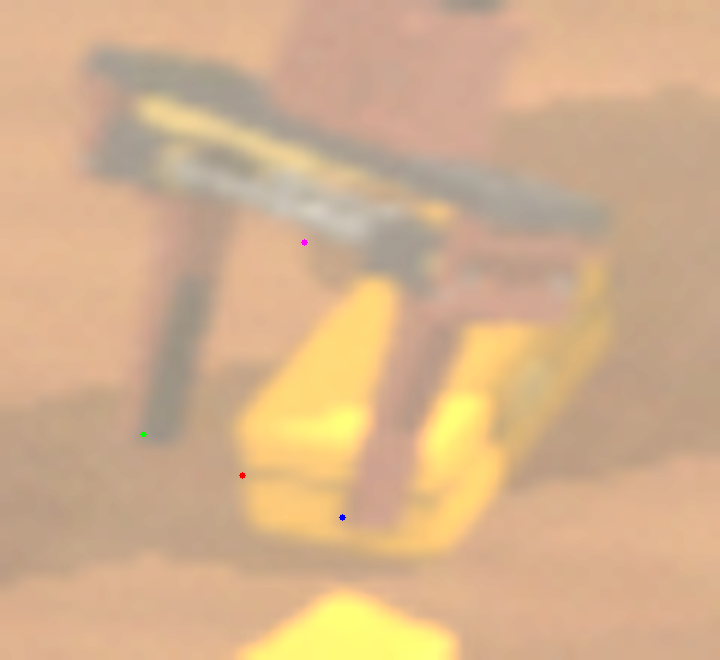

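```bash
sed -i 's/B=np.array(\[635.,2.3\])/B=np.array([633.,0.5])/' h.py; python3 - <<'E'
from h import *
c=np.array([492.5,-323]); a=np.radians(-23.7); p=c-10*np.array([np.cos(a),np.sin(a)])
go([*p,60],-23.7,20); go([*p,16],-23.7,20)
E
```

```text
target [ 483.3 -319.    60. ] dp m [-0.0072  0.0043 -0.0586] turn [0.072 0.161 0.001] deg 10.1 t 1.6
target [ 483.3 -319.    16. ] dp m [-0.0072  0.0043 -0.1026] turn [0.072 0.161 0.001] deg 10.1 t 1.6
```

```bash
python3 -m pendant '[{"dp":[-0.003,0.002,-0.02],"turn":[0.036,0.08,0],"claw":0.0878},{"dp":[-0.007,0.004,-0.045],"turn":[0.072,0.161,0],"claw":0.0878},{"dp":[-0.007,0.004,-0.07],"turn":[0.072,0.161,0],"claw":0.0878},{"dp":[-0.007,0.004,-0.09],"turn":[0.072,0.161,0],"claw":0.0878},{"dp":[-0.007,0.004,-0.102],"turn":[0.072,0.161,0],"claw":0.0878},{"dp":[-0.007,0.004,-0.102],"turn":[0.072,0.161,0],"claw":0.0878}]'; python3 - <<'E'
from g import *
from workcell import ctrl
o=ctrl.get_obs(); p=o["ee_pos"]; M=R.from_rotvec(o["orientation"]).as_matrix()
b=(145,170,205,225);k=12
z=cv2.resize(S["pixels"][b[1]:b[3],b[0]:b[2]],None,fx=k,fy=k,interpolation=cv2.INTER_CUBIC)
z=cv2.convertScaleAbs(z,alpha=2)
cv2.imwrite("pics/gr1.png",z); print(p,o["qpos"].round(2),o["ft_force"])
E
```

```text
t: 2.2
ee_pos: [482.7, -318.8, 14.9]
orientation: [2.962, -0.624, 0.518]
ft_force: [-0.2, 0.5, 0.3]
width: 88.0
[ 483.54967417 -319.26435075   16.50550371] [-0.65  0.61  2.06  0.52  0.16  0.84] [ 0.21678802 -0.66323257  0.10290971]
```

View pics/gr1.png

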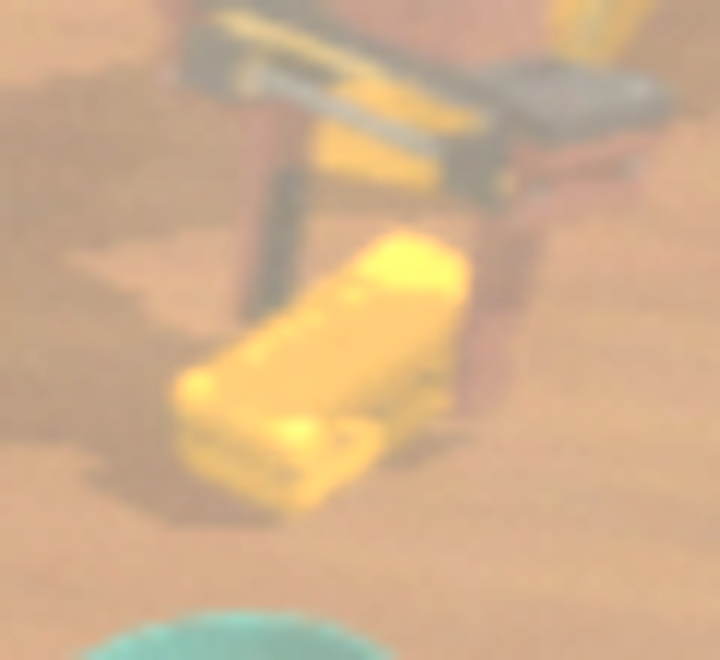

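```bash
python3 -m pendant '[{"dp":[0,0,0],"turn":[0,0,0],"claw":0.04},{"dp":[0,0,0],"turn":[0,0,0],"claw":0.04},{"dp":[0,0,0],"turn":[0,0,0],"claw":0.04},{"dp":[0,0,0],"turn":[0,0,0],"claw":0.04},{"dp":[0,0,0],"turn":[0,0,0],"claw":0.04},{"dp":[0,0,0],"turn":[0,0,0],"claw":0.04}]'
```

```text
t: 2.9
ee_pos: [483.5, -318.7, 16.1]
orientation: [2.961, -0.622, 0.52]
ft_force: [-2.5, -0.4, 5.8]
width: 56.2
```

```bash
python3 - <<'E'
from h import *
for xc,n in((-205,16+50),(-205,19),(-175,18),(-175,16)):
    s,z=floor(xc-10,n); go(lane(s,-45,z),-6.9,5)
E
```

```text
target [529.7 -32.3 141.4] dp m [0.0462 0.2863 0.1253] turn [0.069 0.252 0.292] deg 22.5 t 2.9
target [517.6 -30.9  96. ] dp m [0.0341 0.2878 0.0799] turn [0.069 0.252 0.292] deg 22.5 t 2.9
target [546.1 -34.3  87.3] dp m [0.0626 0.2843 0.0712] turn [0.069 0.252 0.292] deg 22.5 t 2.9
target [545.6 -34.3  85.3] dp m [0.0621 0.2844 0.0693] turn [0.069 0.252 0.292] deg 22.5 t 2.9
```

```bash
python3 -m pendant '[{"dp":[0,0,0.04],"turn":[0,0,0],"claw":0.04},{"dp":[0,0.01,0.085],"turn":[0.01,0.03,0.03],"claw":0.04},{"dp":[0,0.055,0.11],"turn":[0.02,0.075,0.08],"claw":0.04},{"dp":[0.005,0.1,0.13],"turn":[0.03,0.12,0.13],"claw":0.04},{"dp":[0.01,0.15,0.14],"turn":[0.045,0.16,0.18],"claw":0.04},{"dp":[0.018,0.195,0.14],"turn":[0.06,0.2,0.23],"claw":0.04},{"dp":[0.026,0.24,0.14],"turn":[0.069,0.252,0.292],"claw":0.04},{"dp":[0.034,0.287,0.14],"turn":[0.069,0.252,0.292],"claw":0.04}]'
cat > look.py <<'E'
import sys
from g import *
from workcell import ctrl
o=ctrl.get_obs(); ims=[]
for d,b in((S,(200,150,290,255)),(T,(215,100,305,220))):
    ims.append(cv2.convertScaleAbs(cv2.resize(d["pixels"][b[1]:b[3],b[0]:b[2]],(395,int(395*(b[3]-b[1])/90)),interpolation=cv2.INTER_CUBIC),alpha=1.5 if d is S else 1))
h=min(i.shape[0] for i in ims)
cv2.imwrite(f"pics/{sys.argv[1]}.png",np.hstack([i[:h] for i in ims]))
print(o["ee_pos"].round(1),o["qpos"].round(2),o["ft_force"].round(1),o["width"],o["t"])
E
python3 look.py hovA
```

```text
t: 3.7
ee_pos: [518.5, -30.0, 156.0]
orientation: [3.128, -0.187, 0.136]
ft_force: [1.7, -0.1, -2.2]
width: 55.6
[518.  -26.8 155.5] [-0.07  0.33  1.97 -0.    0.75  1.62] [ 0.1 -0.8 -2.4] 55.86236561785988 3.8
```

View pics/hovA.png

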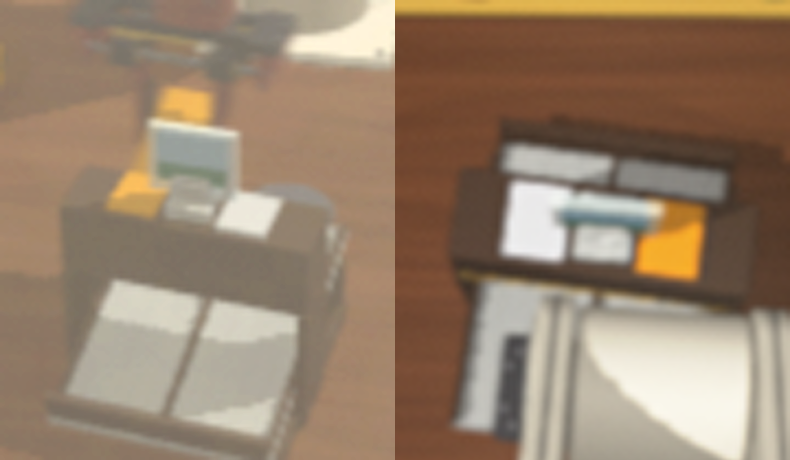

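```bash
python3 - <<'E'
from h import *
for xc,n in((-205,19),(-175,18)):
    s,z=floor(xc-10,n); go(lane(s,-45,z),-6.9,5)
E

```

```text
target [517.6 -30.9  96. ] dp m [-0.0003 -0.004  -0.0595] turn [-0.001 -0.    -0.005] deg 0.3 t 3.8
target [546.1 -34.3  87.3] dp m [ 0.0282 -0.0075 -0.0682] turn [-0.001 -0.    -0.005] deg 0.3 t 3.8
```

```bash
python3 -m pendant '[{"dp":[0,0,-0.03],"turn":[0,0,0],"claw":0.04},{"dp":[0,0.001,-0.05],"turn":[0,0,0],"claw":0.04},{"dp":[0,0.001,-0.058],"turn":[0,0,0],"claw":0.04},{"dp":[0,0.001,-0.058],"turn":[0,0,0],"claw":0.04}]'; python3 look.py lowA
```

```text
t: 4.2
ee_pos: [516.2, -30.9, 96.5]
orientation: [3.128, -0.189, 0.131]
ft_force: [-0.1, 0.8, -1.9]
width: 55.7
[517.6 -31.   98.1] [-0.08  0.43  2.   -0.01  0.62  1.62] [-0.5  0.3 -0.7] 56.25295580209695 4.3
```

View pics/lowA.png

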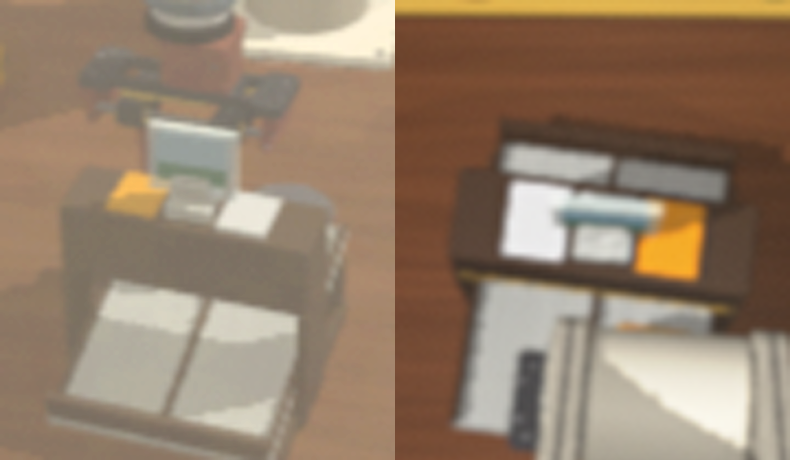

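```bash
python3 -m pendant '[{"dp":[0.01,-0.001,-0.003],"turn":[0,0,0],"claw":0.04},{"dp":[0.02,-0.0025,-0.006],"turn":[0,0,0],"claw":0.04},{"dp":[0.029,-0.0035,-0.008],"turn":[0,0,0],"claw":0.04},{"dp":[0.029,-0.0035,-0.009],"turn":[0,0,0],"claw":0.04},{"dp":[0.029,-0.0035,-0.0105],"turn":[0,0,0],"claw":0.04},{"dp":[0.029,-0.0035,-0.0105],"turn":[0,0,0],"claw":0.04}]'; python3 look.py slA
```

```text
t: 4.9
ee_pos: [545.8, -34.0, 86.8]
orientation: [3.128, -0.189, 0.134]
ft_force: [-0.5, 0.1, -1.4]
width: 56.2
[545.9 -34.   87. ] [-0.08  0.48  1.94 -0.01  0.63  1.61] [-0.1 -0.4 -1.7] 55.86690088946427 5.0
```

View pics/slA.png

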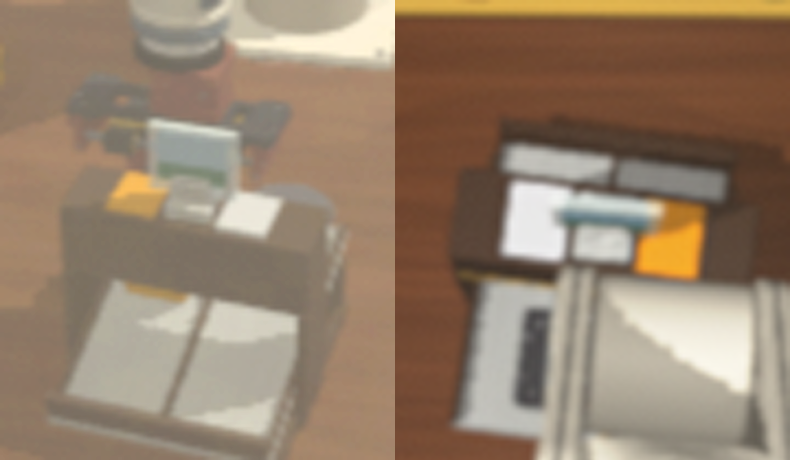

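```bash
python3 -m pendant '[{"dp":[0,0,-0.001],"turn":[0,0,0],"claw":0.04},{"dp":[0,0,-0.002],"turn":[0,0,0],"claw":0.04},{"dp":[0,0,-0.002],"turn":[0,0,0],"claw":0.04}]';python3 -m pendant '[{"dp":[0,0,-0.001],"turn":[0,0,0],"claw":0.04},{"dp":[0,0,-0.002],"turn":[0,0,0],"claw":0.04},{"dp":[0,0,-0.002],"turn":[0,0,0],"claw":0.04}]'
```

```text
t: 5.3
ee_pos: [546.8, -34.0, 85.8]
orientation: [3.128, -0.189, 0.138]
ft_force: [-1.0, 0.4, 2.8]
width: 55.7
t: 5.6
ee_pos: [548.1, -34.2, 85.3]
orientation: [3.127, -0.189, 0.142]
ft_force: [-2.3, 0.1, 17.3]
width: 55.7
```

```bash
python3 -m pendant '[{"dp":[0,0,0.0015],"turn":[0,0,0],"claw":0.058},{"dp":[0,0,0.0015],"turn":[0,0,0],"claw":0.065},{"dp":[0,0,0.0015],"turn":[0,0,0],"claw":0.072},{"dp":[0,0,0.0015],"turn":[0,0,0],"claw":0.072}]'; python3 look.py relA
```

```text
t: 6.0
ee_pos: [546.2, -34.0, 84.4]
orientation: [3.128, -0.189, 0.136]
ft_force: [-0.7, 0.2, -0.7]
width: 71.8
[546.2 -34.   84.4] [-0.08  0.48  1.95 -0.01  0.63  1.61] [ 0.1 -0.4  0.3] 71.43772965936851 6.1
```

View pics/relA.png

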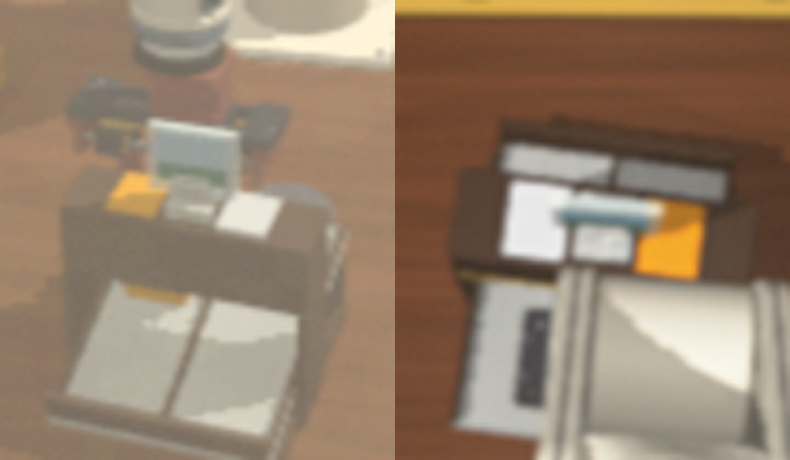

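```bash
python3 -m pendant '[{"dp":[-0.002,0,0.03],"turn":[0,0,0],"claw":0.072},{"dp":[-0.005,0,0.06],"turn":[0,0,0],"claw":0.072},{"dp":[-0.03,0.004,0.075],"turn":[0,0,0],"claw":0.03},{"dp":[-0.07,0.008,0.075],"turn":[0,0,0],"claw":0.0},{"dp":[-0.1,0.012,0.065],"turn":[0,0,0],"claw":0.0},{"dp":[-0.1,0.012,0.06],"turn":[0,0,0],"claw":0.0},{"dp":[-0.1,0.012,0.06],"turn":[0,0,0],"claw":0.0}]'; python3 look.py bk; python3 - <<'E'
from h import *
s,z=floor(-250,22); go(lane(s,-45,z),-6.9,10)
E
```

```text
t: 6.8
ee_pos: [446.2, -22.0, 144.4]
orientation: [3.128, -0.188, 0.136]
ft_force: [0.5, 0.4, 0.4]
width: 35.7
[447.9 -22.2 145. ] [-0.07  0.25  2.12 -0.01  0.68  1.62] [-0.1 -0.8  0.7] 27.50372856379147 6.9
target [484.8 -26.9 108. ] dp m [ 0.0369 -0.0047 -0.037 ] turn [-0.01  -0.085  0.   ] deg 4.9 t 6.9
```

View pics/bk.png

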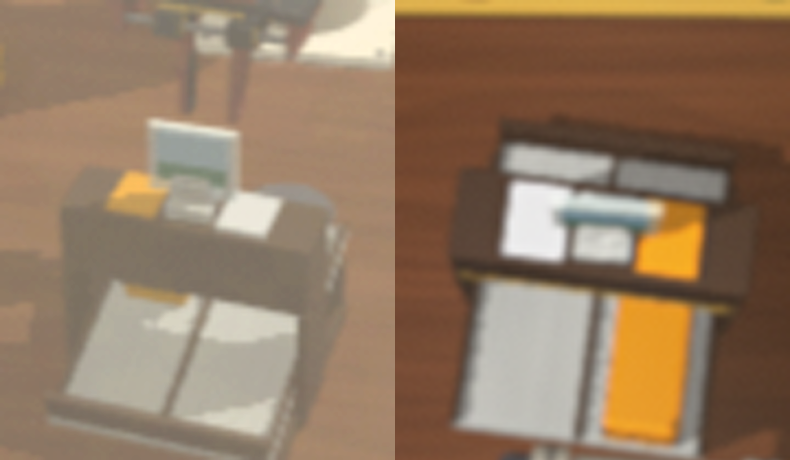

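```bash
python3 -m pendant '[{"dp":[0.015,-0.001,-0.015],"turn":[-0.005,-0.04,0],"claw":0.0},{"dp":[0.03,-0.003,-0.03],"turn":[-0.01,-0.085,0],"claw":0.0},{"dp":[0.036,-0.004,-0.038],"turn":[-0.01,-0.085,0],"claw":0.0},{"dp":[0.036,-0.004,-0.038],"turn":[-0.01,-0.085,0],"claw":0.0}]'; python3 look.py pb; python3 - <<'E'
from h import *
for x in(-250,-190):
  s,z=floor(x,20); go(lane(s,-44,z),-6.9,10)
E
```

```text
t: 7.3
ee_pos: [483.2, -26.2, 105.8]
orientation: [3.114, -0.188, 0.266]
ft_force: [0.8, 0.7, -0.6]
width: 0.5
[482.8 -26.1 106.7] [-0.07  0.35  2.13 -0.02  0.49  1.63] [0.5 0.1 0.8] 0.7679971673100583 7.4
target [484.4 -25.9 106. ] dp m [ 0.0017  0.0003 -0.0007] turn [-0.001 -0.003  0.   ] deg 0.2 t 7.4
target [542.  -32.8  90.5] dp m [ 0.0592 -0.0067 -0.0162] turn [-0.001 -0.003  0.   ] deg 0.2 t 7.4
```

View pics/pb.png

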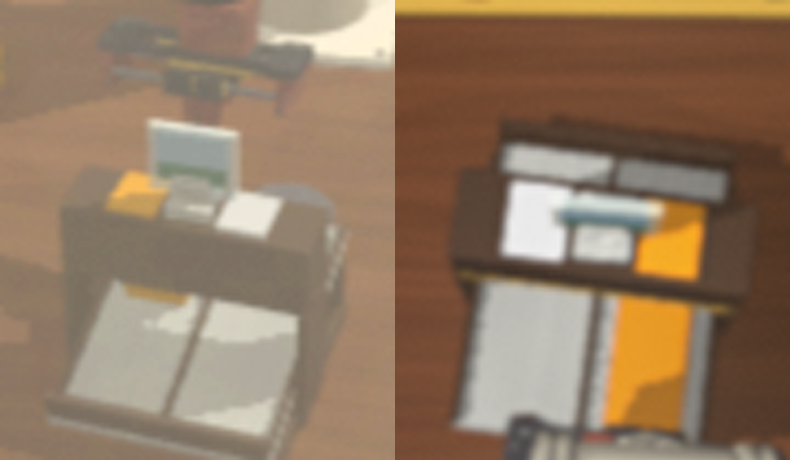

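```bash
python3 -m pendant '[{"dp":[0.01,-0.001,-0.003],"turn":[0,0,0],"claw":0.0},{"dp":[0.02,-0.0025,-0.0055],"turn":[0,0,0],"claw":0.0},{"dp":[0.03,-0.0035,-0.008],"turn":[0,0,0],"claw":0.0},{"dp":[0.04,-0.0045,-0.011],"turn":[0,0,0],"claw":0.0},{"dp":[0.05,-0.0055,-0.0135],"turn":[0,0,0],"claw":0.0},{"dp":[0.06,-0.007,-0.016],"turn":[0,0,0],"claw":0.0},{"dp":[0.06,-0.007,-0.016],"turn":[0,0,0],"claw":0.0}]'; python3 look.py p2; python3 - <<'E'
from h import *
for x,l in((-197,38),(-150,38),(-112,38)):
  s,z=floor(x,14); go(lane(s,-44,z),-6.9,l)
E
```

```text
t: 8.1
ee_pos: [544.0, -33.2, 90.5]
orientation: [3.114, -0.188, 0.271]
ft_force: [0.7, -0.3, -0.7]
width: 0.4
[542.3 -33.1  90.4] [-0.08  0.45  2.01 -0.01  0.51  1.62] [0.7 0.5 0.6] -0.14893958154168413 8.2
target [533.7 -31.8  86.5] dp m [-0.0086  0.0013 -0.0039] turn [-0.059 -0.488  0.   ] deg 28.1 t 8.2
target [578.8 -37.3  74.3] dp m [ 0.0365 -0.0042 -0.0161] turn [-0.059 -0.488  0.   ] deg 28.1 t 8.2
target [615.2 -41.7  64.5] dp m [ 0.0729 -0.0086 -0.0259] turn [-0.059 -0.488  0.   ] deg 28.1 t 8.2
```

View pics/p2.png

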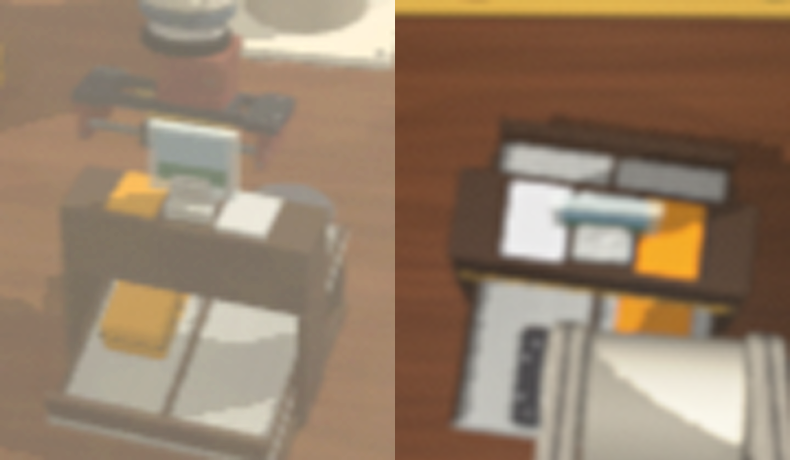

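```bash
python3 - <<'E'
import numpy as np
from scipy.optimize import least_squares, fsolve
# x,y,z,q2,q3,q5 (planar)
D=[(625,222.3,.4239,1.6307,1.0886),(np.hypot(518,27),155.5,.33,1.97,.75),(np.hypot(517.6,31),98.1,.43,2.0,.62),(np.hypot(545.9,34),87,.48,1.94,.63),(448.5,145,.25,2.12,.68),(483.5,106.7,.35,2.13,.49),(543.3,90.4,.45,2.01,.51)]
def fk(p,q2,q3,q5):
    a,b,h,d,r0,e=p; A=q2+q3;C=A+q5
    # e: perpendicular elbow offset
    return np.array([r0+a*np.sin(q2)+b*np.sin(A)+e*np.cos(A)+d*np.sin(C), h+a*np.cos(q2)+b*np.cos(A)-e*np.sin(A)+d*np.cos(C)])
f=lambda p:np.concatenate([fk(p,*x[2:])-x[:2] for x in D]+[[p[4]*.05,p[5]*.05]])
s=least_squares(f,[500,450,300,250,0,0]);p=s.x;print(p.round(0),s.fun.round(1))
for x,z in((614,64),(606,60),(579,74),(542,90)):
  for lean in(10,20,25,30,35,38,40):
    c=np.pi-np.radians(lean)
    q=fsolve(lambda q:fk(p,q[0],q[1],c-q[0]-q[1])-[x,z],[.5,1.9]); print(x,z,lean,q.round(2),round(c-q.sum(),2))
E
```

```text
[560. 497. 375. 353.  -5.  90.] [-1.1 -0.3  1.7 -0.2 -0.4 -0.5  0.7  0.8  0.3  2.3 -0.9 -0.7 -0.2 -1.4
 -0.2  4.5]
614 64 10 [0.57 1.86] 0.53
614 64 20 [0.54 2.  ] 0.26
614 64 25 [0.54 2.06] 0.11
614 64 30 [0.55 2.11] -0.05
614 64 35 [0.57 2.17] -0.21
614 64 38 [0.59 2.2 ] -0.31
614 64 40 [0.61 2.21] -0.38
606 60 10 [0.57 1.88] 0.52
606 60 20 [0.54 2.01] 0.24
606 60 25 [0.54 2.07] 0.09
606 60 30 [0.55 2.13] -0.07
606 60 35 [0.58 2.18] -0.23
606 60 38 [0.6  2.21] -0.33
606 60 40 [0.62 2.23] -0.4
579 74 10 [0.51 1.94] 0.51
579 74 20 [0.49 2.07] 0.24
579 74 25 [0.49 2.13] 0.09
579 74 30 [0.5  2.19] -0.07
579 74 35 [0.53 2.24] -0.24
579 74 38 [0.55 2.27] -0.34
579 74 40 [0.57 2.29] -0.41
542 90 10 [0.45 2.01] 0.51
542 90 20 [0.42 2.14] 0.23
542 90 25 [0.42 2.2 ] 0.08
542 90 30 [0.44 2.26] -0.08
542 90 35 [0.46 2.31] -0.25
542 90 38 [0.49 2.34] -0.36
542 90 40 [0.51 2.36] -0.43
```

```bash
python3 -m pendant '[{"dp":[-0.015,0.002,0.01],"turn":[0,0,0],"claw":0.0},{"dp":[-0.03,0.004,0.04],"turn":[0,0,0],"claw":0.0},{"dp":[-0.04,0.006,0.075],"turn":[0,0,0],"claw":0.0},{"dp":[-0.05,0.006,0.11],"turn":[0,0,0],"claw":0.0},{"dp":[-0.05,0.006,0.14],"turn":[0,0,0],"claw":0.0},{"dp":[-0.05,0.006,0.14],"turn":[0,0,0],"claw":0.0}]'; python3 - <<'E'
import numpy as np
from scipy.optimize import fsolve
from h import *
from workcell import ctrl
p=[560,497,375,353,-5,90]
def fk(p,q2,q3,q5):
    a,b,h,d,r0,e=p; A=q2+q3;C=A+q5
    return np.array([r0+a*np.sin(q2)+b*np.sin(A)+e*np.cos(A)+d*np.sin(C), h+a*np.cos(q2)+b*np.cos(A)-e*np.sin(A)+d*np.cos(C)])
o=ctrl.get_obs();print(o["ee_pos"],o["qpos"].round(2))
x=np.hypot(*o["ee_pos"][:2]);z=o["ee_pos"][2]
for lean in(0,10,20,30,40,50,55,60):
    c=np.pi-np.radians(lean)
    q=fsolve(lambda q:fk(p,q[0],q[1],c-q[0]-q[1])-[x,z],[.3,2]); print(lean,q.round(2),round(c-q.sum(),2))
E
```

```text
t: 8.8
ee_pos: [494.2, -27.2, 234.9]
orientation: [3.113, -0.188, 0.282]
ft_force: [0.5, -0.5, -1.1]
width: 0.1
[494.22177133 -27.16740243 234.90179844] [-0.07  0.14  2.02 -0.01  0.81  1.62]
0 [0.22 1.9 ] 1.03
10 [0.13 2.02] 0.82
20 [0.06 2.15] 0.59
30 [0.01 2.27] 0.33
40 [0.01 2.4 ] 0.03
50 [0.09 2.51] -0.32
55 [0.16 2.56] -0.54
60 [0.27 2.6 ] -0.78
```

```bash
cat > ik.py <<'E'
import numpy as np
from scipy.optimize import fsolve
P=[560,497,375,353,-5,90]
def fk(q2,q3,q5,p=P):
    a,b,h,d,r0,e=p; A=q2+q3;C=A+q5
    return np.array([r0+a*np.sin(q2)+b*np.sin(A)+e*np.cos(A)+d*np.sin(C), h+a*np.cos(q2)+b*np.cos(A)-e*np.sin(A)+d*np.cos(C)])
def ik(x,z,lean):
    c=np.pi-np.radians(lean)
    q=fsolve(lambda q:fk(q[0],q[1],c-q[0]-q[1])-[x,z],[.4,2.1]); return q.round(2),round(c-q.sum(),2)
E
python3 - <<'E'
from ik import *
from h import *
for r,z in((553,170),(553,120),(600,150)):
    for l in(10,20,30,35,40,50): print(r,z,l,*ik(r,z,l))
go([520,-190,150],-20,15)
E
```

```text
553 170 10 [0.32 1.95] 0.7
553 170 20 [0.27 2.08] 0.44
553 170 30 [0.25 2.21] 0.16
553 170 35 [0.26 2.27] 0.01
553 170 40 [0.28 2.33] -0.16
553 170 50 [0.38 2.42] -0.53
553 120 10 [0.4  1.98] 0.58
553 120 20 [0.37 2.11] 0.32
553 120 30 [0.37 2.23] 0.02
553 120 35 [0.39 2.29] -0.14
553 120 40 [0.42 2.34] -0.32
553 120 50 [0.55 2.42] -0.71
600 150 10 [0.41 1.87] 0.69
600 150 20 [0.36 2.  ] 0.43
600 150 30 [0.35 2.12] 0.15
600 150 35 [0.36 2.18] -0.01
600 150 40 [0.38 2.24] -0.17
600 150 50 [0.47 2.33] -0.53
target [ 520 -190  150] dp m [ 0.0258 -0.1628 -0.0849] turn [-0.02  -0.079 -0.229] deg 13.9 t 8.8
```

```bash
python3 -m pendant '[{"dp":[0.002,-0.03,0],"turn":[-0.003,-0.02,-0.04],"claw":0.0},{"dp":[0.005,-0.07,-0.01],"turn":[-0.01,-0.04,-0.11],"claw":0.0},{"dp":[0.015,-0.11,-0.04],"turn":[-0.015,-0.06,-0.17],"claw":0.0},{"dp":[0.026,-0.145,-0.07],"turn":[-0.02,-0.079,-0.229],"claw":0.0},{"dp":[0.026,-0.163,-0.085],"turn":[-0.02,-0.079,-0.229],"claw":0.0},{"dp":[0.026,-0.163,-0.085],"turn":[-0.02,-0.079,-0.229],"claw":0.0},{"dp":[0.026,-0.163,-0.085],"turn":[-0.02,-0.079,-0.229],"claw":0.0}]'; python3 - <<'E'
from h import *
from workcell import ctrl
o=ctrl.get_obs(); r0=R.from_rotvec(o["orientation"]);print(o["qpos"].round(2))
def W(yaw,l,s): return R.from_euler('z',yaw,degrees=True)*R.from_euler('x',s,degrees=True)*R.from_euler('y',-l,degrees=True)*R.from_matrix(np.diag([1.,-1,-1]))
for ph in range(0,181,15):
    l=33-13*np.cos(np.radians(ph)); s=14*np.sin(np.radians(ph))
    t=(W(-20,l,s)*r0.inv()).as_rotvec(); print(ph,round(l,1),round(s,1),t.round(2).tolist())
E
```

```text
t: 9.5
ee_pos: [517.4, -189.8, 144.7]
orientation: [3.026, -0.536, 0.383]
ft_force: [-0.0, 0.0, -0.2]
width: 0.6
[-0.38  0.34  2.02  0.01  0.53  1.54]
0 20.0 0.0 [-0.03, -0.09, 0.0]
15 20.4 3.6 [0.02, -0.12, -0.0]
30 21.7 7.0 [0.07, -0.16, -0.01]
45 23.8 9.9 [0.11, -0.21, -0.01]
60 26.5 12.1 [0.13, -0.27, -0.02]
75 29.6 13.5 [0.13, -0.33, -0.03]
90 33.0 14.0 [0.12, -0.39, -0.04]
105 36.4 13.5 [0.09, -0.44, -0.04]
120 39.5 12.1 [0.05, -0.48, -0.04]
135 42.2 9.9 [-0.01, -0.51, -0.04]
150 44.3 7.0 [-0.07, -0.53, -0.03]
165 45.6 3.6 [-0.13, -0.53, -0.02]
180 46.0 0.0 [-0.19, -0.52, 0.0]
```

```bash
python3 -m pendant '[{"dp":[0,0,0],"turn":[0.02,-0.12,0],"claw":0.0},{"dp":[0,0,0],"turn":[0.07,-0.16,-0.01],"claw":0.0},{"dp":[0,0,0],"turn":[0.11,-0.21,-0.01],"claw":0.0},{"dp":[0,0,0],"turn":[0.13,-0.27,-0.02],"claw":0.0},{"dp":[0,0,0],"turn":[0.13,-0.30,-0.025],"claw":0.0},{"dp":[0,0,0],"turn":[0.13,-0.33,-0.03],"claw":0.0}]'; python3 - <<'E'
from h import *
from workcell import ctrl
o=ctrl.get_obs(); r0=R.from_rotvec(o["orientation"]);print(o["qpos"].round(2))
def W(yaw,l,s): return R.from_euler('z',yaw,degrees=True)*R.from_euler('x',s,degrees=True)*R.from_euler('y',-l,degrees=True)*R.from_matrix(np.diag([1.,-1,-1]))
for ph in range(75,181,15):
    l=33-13*np.cos(np.radians(ph)); s=14*np.sin(np.radians(ph))
    t=(W(-20,l,s)*r0.inv()).as_rotvec(); print(ph,round(l,1),round(s,1),t.round(2).tolist())
E
```

```text
t: 10.1
ee_pos: [518.5, -189.2, 146.8]
orientation: [-2.831, 0.589, -0.822]
ft_force: [-0.0, 0.9, 0.3]
width: 0.6
[-0.54  0.33  2.19  1.16  0.33  0.38]
75 29.6 13.5 [0.0, 0.01, -0.0]
90 33.0 14.0 [-0.01, -0.05, -0.01]
105 36.4 13.5 [-0.04, -0.1, -0.03]
120 39.5 12.1 [-0.08, -0.14, -0.04]
135 42.2 9.9 [-0.13, -0.17, -0.05]
150 44.3 7.0 [-0.19, -0.19, -0.05]
165 45.6 3.6 [-0.25, -0.19, -0.04]
180 46.0 0.0 [-0.32, -0.18, -0.03]
```

Works as planned (j4 turning past 1.16, j5 safe). Finish the wrist flip.

```bash
python3 -m pendant '[{"dp":[0,0,0],"turn":[-0.01,-0.05,-0.01],"claw":0.0},{"dp":[0,0,0],"turn":[-0.04,-0.1,-0.03],"claw":0.0},{"dp":[0,0,0],"turn":[-0.08,-0.14,-0.04],"claw":0.0},{"dp":[0,0,0],"turn":[-0.13,-0.17,-0.05],"claw":0.0},{"dp":[0,0,0],"turn":[-0.19,-0.19,-0.05],"claw":0.0},{"dp":[0,0,0],"turn":[-0.25,-0.19,-0.04],"claw":0.0},{"dp":[0,0,0],"turn":[-0.32,-0.18,-0.03],"claw":0.0},{"dp":[0,0,0],"turn":[-0.32,-0.18,-0.03],"claw":0.0}]'; python3 - <<'E'
from h import *
from ik import ik
from workcell import ctrl
print(ctrl.get_obs()["qpos"].round(2))
s,z=floor(-212,14); q=lane(s,-44,z); go([*q[:2],160],-6.9,38); go(q,-6.9,38)
print(ik(495,160,38),ik(515,92,38),ik(515,92,40))
E
```

```text
t: 10.9
ee_pos: [523.7, -186.2, 149.1]
orientation: [2.77, -0.497, 1.182]
ft_force: [-0.6, 0.3, -0.4]
width: 0.3
[-0.41  0.37  2.34  2.91  0.38 -1.37]
target [519.3 -30.1 160. ] dp m [-0.0044  0.1561  0.0109] turn [-0.013  0.142  0.219] deg 15.0 t 10.9
target [519.3 -30.1  90.4] dp m [-0.0044  0.1561 -0.0587] turn [-0.013  0.142  0.219] deg 15.0 t 10.9
(array([0.23, 2.42]), np.float64(-0.18)) (array([0.47, 2.4 ]), np.float64(-0.39)) (array([0.5 , 2.41]), np.float64(-0.47))
```

```bash
python3 -m pendant '[{"dp":[-0.01,0.04,0.02],"turn":[-0.003,0.04,0.06],"claw":0.0},{"dp":[-0.02,0.08,0.03],"turn":[-0.006,0.07,0.11],"claw":0.0},{"dp":[-0.02,0.12,0.03],"turn":[-0.01,0.09,0.16],"claw":0.0},{"dp":[-0.015,0.156,0.02],"turn":[-0.013,0.108,0.219],"claw":0.0},{"dp":[-0.015,0.156,0],"turn":[-0.013,0.108,0.219],"claw":0.0},{"dp":[-0.015,0.156,0],"turn":[-0.013,0.108,0.219],"claw":0.0}]'; python3 look.py q1; python3 - <<'E'
from h import *
from workcell import ctrl
s,z=floor(-212,14); go(lane(s,-44,z),-6.9,40)
E
```

```text
t: 11.5
ee_pos: [507.6, -28.7, 147.2]
orientation: [2.922, -0.177, 1.055]
ft_force: [0.7, -0.8, 0.6]
width: 0.8
[508.1 -30.3 148.2] [-0.07  0.28  2.38  3.26  0.22 -1.64] [ 0.4 -0.6 -0.2] 0.49441892276338084 11.6
target [519.3 -30.1  90.4] dp m [ 0.0113  0.0002 -0.0578] turn [-0.011 -0.003 -0.   ] deg 0.6 t 11.6
```

View pics/q1.png

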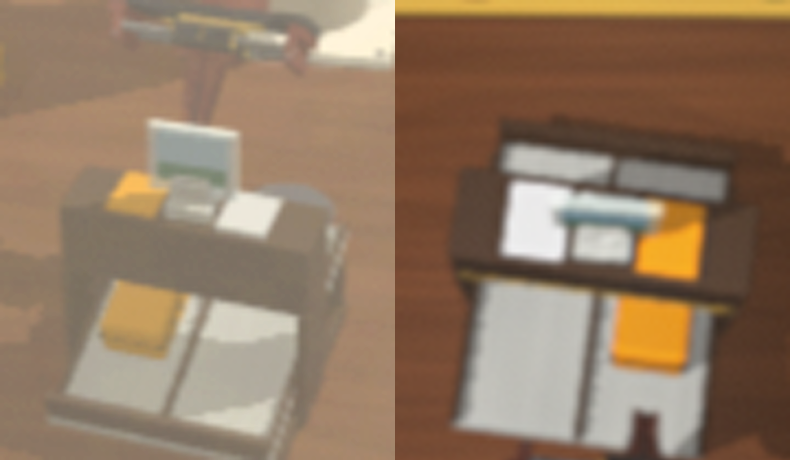

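```bash
python3 -m pendant '[{"dp":[0.004,0,-0.02],"turn":[0,0,0],"claw":0.0},{"dp":[0.01,0,-0.04],"turn":[0,0,0],"claw":0.0},{"dp":[0.011,0,-0.055],"turn":[0,0,0],"claw":0.0},{"dp":[0.011,0,-0.055],"turn":[0,0,0],"claw":0.0}]'; python3 - <<'E'
from h import *
from workcell import ctrl
o=ctrl.get_obs();print(o["qpos"].round(2),o["ft_force"].round(1))
for x in(-212,-160,-124,-116): s,z=floor(x,14); go(lane(s,-44,z),-6.9,40)
E
```

```text
t: 12.0
ee_pos: [518.9, -31.6, 92.0]
orientation: [2.92, -0.184, 1.054]
ft_force: [-0.1, 1.3, -0.0]
width: 0.3
[-0.07  0.46  2.38  3.21  0.39 -1.59] [-0.1  1.3 -0. ]
target [519.3 -30.1  90.4] dp m [ 0.0004  0.0015 -0.0016] turn [-0.011 -0.005  0.002] deg 0.7 t 12.0
target [569.2 -36.1  76.9] dp m [ 0.0503 -0.0046 -0.0151] turn [-0.011 -0.005  0.002] deg 0.7 t 12.0
target [603.7 -40.3  67.6] dp m [ 0.0848 -0.0087 -0.0244] turn [-0.011 -0.005  0.002] deg 0.7 t 12.0
target [611.4 -41.2  65.5] dp m [ 0.0925 -0.0097 -0.0265] turn [-0.011 -0.005  0.002] deg 0.7 t 12.0
```

```bash
python3 -m pendant '[{"dp":[0.012,-0.001,-0.004],"turn":[-0.01,-0.005,0],"claw":0.0},{"dp":[0.024,-0.002,-0.008],"turn":[-0.01,-0.005,0],"claw":0.0},{"dp":[0.036,-0.003,-0.0115],"turn":[-0.01,-0.005,0],"claw":0.0},{"dp":[0.048,-0.0045,-0.0145],"turn":[-0.01,-0.005,0],"claw":0.0},{"dp":[0.06,-0.006,-0.018],"turn":[-0.01,-0.005,0],"claw":0.0},{"dp":[0.07,-0.007,-0.0205],"turn":[-0.01,-0.005,0],"claw":0.0},{"dp":[0.07,-0.007,-0.0205],"turn":[-0.01,-0.005,0],"claw":0.0}]'; python3 look.py q2
```

```text
t: 12.7
ee_pos: [591.0, -38.2, 72.3]
orientation: [2.907, -0.177, 1.064]
ft_force: [0.4, 0.2, -0.6]
width: 0.3
[589.  -38.   71.9] [-0.07  0.56  2.23  3.24  0.35 -1.62] [-1.  -0.3  0.1] 0.46914429859617285 12.8
```

View pics/q2.png

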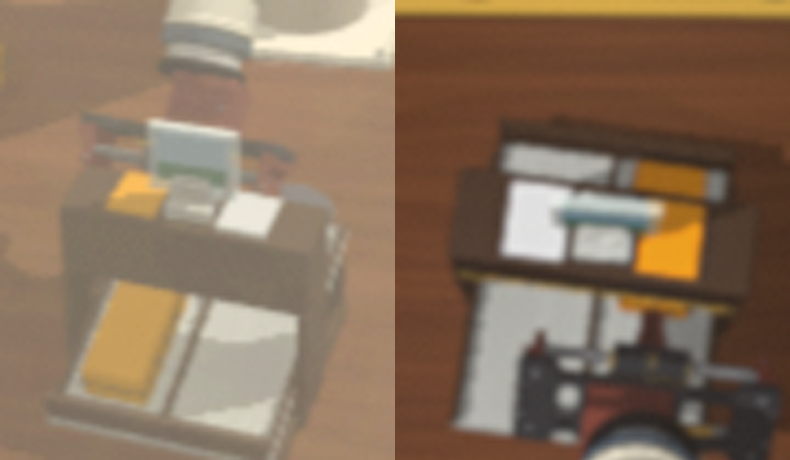

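```bash
python3 -m pendant '[{"dp":[0.006,-0.0005,-0.0015],"turn":[0,0,0],"claw":0.0},{"dp":[0.012,-0.0015,-0.003],"turn":[0,0,0],"claw":0.0},{"dp":[0.014,-0.0015,-0.0037],"turn":[0,0,0],"claw":0.0},{"dp":[0.014,-0.0015,-0.0037],"turn":[0,0,0],"claw":0.0}]'; python3 -m pendant '[{"dp":[0.001,0,0],"turn":[0,0,0],"claw":0.0},{"dp":[0.002,0,-0.0005],"turn":[0,0,0],"claw":0.0},{"dp":[0.002,0,-0.0005],"turn":[0,0,0],"claw":0.0}]'; python3 look.py q3
```

```text
t: 13.2
ee_pos: [603.6, -39.5, 68.6]
orientation: [2.908, -0.177, 1.062]
ft_force: [-0.5, -0.7, -0.1]
width: 0.4
t: 13.5
ee_pos: [605.2, -39.4, 68.0]
orientation: [2.908, -0.177, 1.061]
ft_force: [-0.1, 0.1, -0.0]
width: 0.6
[605.2 -39.4  68.1] [-0.07  0.57  2.2   3.25  0.33 -1.63] [-0.3 -1.4 -0.5] 0.5727498772131329 13.6
```

View pics/q3.png

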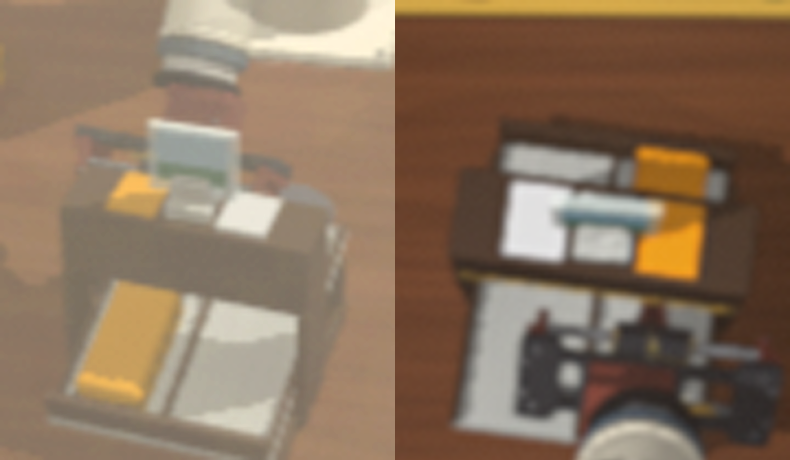

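```bash
for i in 1; do :; done; python3 -m pendant '[{"dp":[0.001,0,0],"turn":[0,0,0],"claw":0.0},{"dp":[0.003,0,-0.0008],"turn":[0,0,0],"claw":0.0},{"dp":[0.003,0,-0.0008],"turn":[0,0,0],"claw":0.0}]'; python3 -m pendant '[{"dp":[0.001,0,0],"turn":[0,0,0],"claw":0.0},{"dp":[0.002,0,-0.0005],"turn":[0,0,0],"claw":0.0},{"dp":[0.002,0,-0.0005],"turn":[0,0,0],"claw":0.0}]'
```

```text
t: 13.9
ee_pos: [608.5, -39.5, 67.2]
orientation: [2.908, -0.177, 1.062]
ft_force: [-0.0, -0.2, 0.2]
width: 0.1
t: 14.2
ee_pos: [609.2, -39.5, 66.7]
orientation: [2.908, -0.178, 1.06]
ft_force: [-9.4, -0.4, 8.0]
width: 0.4
```

```bash
python3 look.py q4
```

```text
[609.2 -39.5  66.8] [-0.07  0.58  2.19  3.25  0.33 -1.63] [-7.8  0.1  7.7] 0.47498842782762657 14.3
```

View pics/q4.png

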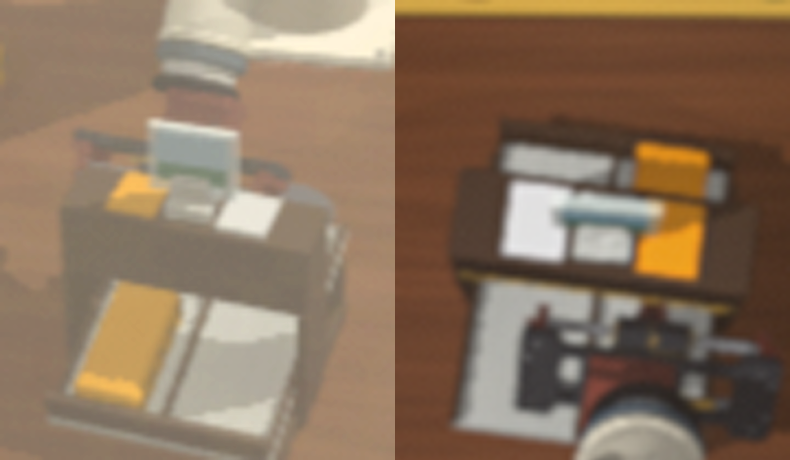

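```bash
python3 -m pendant '[{"dp":[0.001,0,-0.0003],"turn":[0,0,0],"claw":0.0},{"dp":[0.001,0,-0.0003],"turn":[0,0,0],"claw":0.0}]'; python3 -m pendant '[{"dp":[-0.02,0.0025,0.006],"turn":[0,0,0],"claw":0.0},{"dp":[-0.05,0.006,0.02],"turn":[0,0,0],"claw":0.0},{"dp":[-0.09,0.011,0.045],"turn":[0,0,0],"claw":0.0},{"dp":[-0.11,0.02,0.085],"turn":[0,0,0],"claw":0.0},{"dp":[-0.11,0.06,0.11],"turn":[0,0,0],"claw":0.0},{"dp":[-0.11,0.1,0.12],"turn":[0,0,0],"claw":0.0}]';  python3 look.py q5; python3 - <<'E'
from h import *
from workcell import ctrl
print(ctrl.get_obs()["qpos"].round(2))
S,T=None,None
E
```

```text
t: 14.5
ee_pos: [609.4, -39.5, 66.6]
orientation: [2.909, -0.178, 1.06]
ft_force: [-14.7, -0.5, 14.8]
width: -0.0
t: 15.1
ee_pos: [504.6, 8.7, 171.3]
orientation: [2.892, -0.181, 1.074]
ft_force: [1.2, -0.7, 0.2]
width: 0.7
[505.3   9.8 170.8] [ 0.08  0.22  2.38  3.86  0.21 -2.12] [-0.1 -0.6 -0.1] 0.42368240278053204 15.2
[ 0.08  0.22  2.38  3.86  0.21 -2.12]
```

View pics/q5.png

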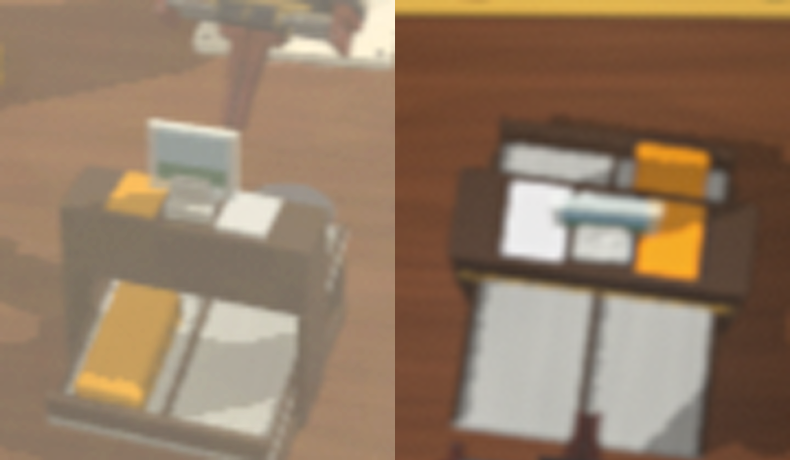

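```bash
python3 - <<'E'
from ik import *
from h import *
for l in(30,35,40,45): print(l,*ik(640,15,l),*ik(640,90,l),*ik(590,170,l), "lane", *ik(545,95,l-15))
c=np.array([577.5,291]);a=np.radians(15.7);p=c-5*np.array([np.cos(a),np.sin(a)])
go([*p,100],15.7,40)
E
```

```text
30 [0.68 2.05] -0.11 [0.51 2.06] 0.05 [0.29 2.14] 0.19 lane [0.42 2.07] 0.39
35 [0.7 2.1] -0.27 [0.53 2.11] -0.11 [0.3 2.2] 0.04 lane [0.41 2.13] 0.25
40 [0.74 2.14] -0.44 [0.56 2.16] -0.27 [0.32 2.25] -0.13 lane [0.41 2.19] 0.1
45 [0.79 2.18] -0.61 [0.6  2.21] -0.45 [0.35 2.3 ] -0.3 lane [0.42 2.25] -0.06
target [572.7 289.6 100. ] dp m [ 0.0674  0.2798 -0.0708] turn [0.006 0.014 0.4  ] deg 23.0 t 15.2
```

```bash
python3 - <<'E'
from h import *
go([520,200,150],20,46)
E
```

```text
target [520 200 150] dp m [ 0.0147  0.1902 -0.0208] turn [ 0.017 -0.091  0.475] deg 27.7 t 15.2
```

```bash
python3 -m pendant '[{"dp":[0.0,0.03,0],"turn":[0.003,-0.02,0.08],"claw":0.0},{"dp":[0.005,0.07,0],"turn":[0.007,-0.04,0.17],"claw":0.0},{"dp":[0.01,0.11,0],"turn":[0.01,-0.06,0.27],"claw":0.0},{"dp":[0.015,0.15,-0.01],"turn":[0.014,-0.08,0.37],"claw":0.0},{"dp":[0.015,0.19,-0.02],"turn":[0.017,-0.091,0.475],"claw":0.0},{"dp":[0.015,0.19,-0.02],"turn":[0.017,-0.091,0.475],"claw":0.0},{"dp":[0.015,0.19,-0.02],"turn":[0.017,-0.091,0.475],"claw":0.0}]'; cat > cone.py <<'E'
import sys
from h import *
from workcell import ctrl
yaw,a,b=map(float,sys.argv[1:4])
o=ctrl.get_obs(); r0=R.from_rotvec(o["orientation"]);print(o["ee_pos"].round(1),o["qpos"].round(2))
def W(yaw,l,s): return R.from_euler('z',yaw,degrees=True)*R.from_euler('x',s,degrees=True)*R.from_euler('y',-l,degrees=True)*R.from_matrix(np.diag([1.,-1,-1]))
for ph in np.linspace(a,b,8):
    l=33-13*np.cos(np.radians(ph)); s=14*np.sin(np.radians(ph))
    t=(W(yaw,l,s)*r0.inv()).as_rotvec(); print(round(ph),round(l,1),round(s,1),t.round(2).tolist())
E
python3 cone.py 20 170 90
```

```text
t: 15.9
ee_pos: [518.8, 198.5, 147.8]
orientation: [-2.736, -0.483, -1.153]
ft_force: [0.1, -0.5, -0.2]
width: 0.5
[518.8 198.5 147.8] [ 0.34  0.37  2.34  3.13  0.37 -1.56]
170 45.8 2.4 [0.04, 0.01, 0.0]
159 45.1 5.1 [0.08, 0.04, 0.0]
147 43.9 7.6 [0.12, 0.07, 0.0]
136 42.3 9.8 [0.14, 0.11, 0.01]
124 40.3 11.6 [0.16, 0.16, 0.01]
113 38.0 12.9 [0.17, 0.2, 0.02]
101 35.6 13.7 [0.17, 0.25, 0.02]
90 33.0 14.0 [0.15, 0.29, 0.03]
```

```bash
python3 -m pendant '[{"dp":[0,0,0],"turn":[0.04,0.01,0],"claw":0.0},{"dp":[0,0,0],"turn":[0.08,0.04,0],"claw":0.0},{"dp":[0,0,0],"turn":[0.12,0.07,0],"claw":0.0},{"dp":[0,0,0],"turn":[0.14,0.11,0.01],"claw":0.0},{"dp":[0,0,0],"turn":[0.16,0.16,0.01],"claw":0.0},{"dp":[0,0,0],"turn":[0.17,0.2,0.02],"claw":0.0},{"dp":[0,0,0],"turn":[0.17,0.25,0.02],"claw":0.0},{"dp":[0,0,0],"turn":[0.15,0.29,0.03],"claw":0.0}]'; python3 cone.py 20 80 0
```

```text
t: 16.7
ee_pos: [518.8, 198.8, 149.3]
orientation: [-2.675, -0.37, -0.769]
ft_force: [-0.9, 0.0, 0.8]
width: 0.3
[518.8 198.8 149.3] [ 0.18  0.33  2.23  1.58  0.3  -0.01]
80 30.7 13.8 [-0.03, 0.06, 0.01]
69 28.3 13.0 [-0.05, 0.09, 0.02]
57 25.9 11.8 [-0.09, 0.12, 0.03]
46 23.9 10.0 [-0.13, 0.15, 0.04]
34 22.3 7.9 [-0.17, 0.16, 0.04]
23 21.0 5.4 [-0.22, 0.17, 0.04]
11 20.3 2.8 [-0.27, 0.17, 0.03]
0 20.0 0.0 [-0.31, 0.15, 0.03]
```

```bash
python3 -m pendant '[{"dp":[0,0,0],"turn":[-0.03,0.06,0.01],"claw":0.0},{"dp":[0,0,0],"turn":[-0.05,0.09,0.02],"claw":0.03},{"dp":[0,0,0],"turn":[-0.09,0.12,0.03],"claw":0.06},{"dp":[0,0,0],"turn":[-0.13,0.15,0.04],"claw":0.0878},{"dp":[0,0,0],"turn":[-0.17,0.16,0.04],"claw":0.0878},{"dp":[0,0,0],"turn":[-0.22,0.17,0.04],"claw":0.0878},{"dp":[0,0,0],"turn":[-0.27,0.17,0.03],"claw":0.0878},{"dp":[0,0,0],"turn":[-0.31,0.15,0.03],"claw":0.0878}]';  python3 - <<'E'
from h import *
from ik import ik
from workcell import ctrl
print(ctrl.get_obs()["qpos"].round(2))
c=np.array([577.5,291]);a=np.radians(15.7);p=c-10*np.array([np.cos(a),np.sin(a)])
go([*p,100],15.7,20);go([*p,14.5],15.7,20)
E
```

```text
t: 17.5
ee_pos: [519.8, 199.5, 149.9]
orientation: [-2.984, -0.529, -0.538]
ft_force: [-0.3, -0.3, -0.6]
width: 53.1
[0.34 0.32 2.08 0.01 0.39 1.55]
target [567.9 288.3 100. ] dp m [ 0.0481  0.0888 -0.0499] turn [-0.004  0.007 -0.077] deg 4.4 t 17.5
target [567.9 288.3  14.5] dp m [ 0.0481  0.0888 -0.1354] turn [-0.004  0.007 -0.077] deg 4.4 t 17.5
```

```bash
python3 -m pendant '[{"dp":[0.016,0.03,0],"turn":[0,0,-0.03],"claw":0.0878},{"dp":[0.032,0.06,-0.02],"turn":[0,0,-0.06],"claw":0.0878},{"dp":[0.048,0.089,-0.05],"turn":[-0.004,0.007,-0.077],"claw":0.0878},{"dp":[0.048,0.089,-0.07],"turn":[-0.004,0.007,-0.077],"claw":0.0878},{"dp":[0.048,0.089,-0.075],"turn":[-0.004,0.007,-0.077],"claw":0.0878}]'; python3 - <<'E'
from g import *
from workcell import ctrl
o=ctrl.get_obs();print(o["ee_pos"].round(1),o["qpos"].round(2),o["width"])
ims=[]
for d,b in((S,(290,180,355,250)),(T,(140,130,205,200))):
    ims.append(cv2.convertScaleAbs(cv2.resize(d["pixels"][b[1]:b[3],b[0]:b[2]],None,fx=6,fy=6,interpolation=cv2.INTER_CUBIC),alpha=1.5 if d is S else 1))
cv2.imwrite("pics/tin1.png",np.hstack(ims))
E
```

```text
t: 18.0
ee_pos: [565.8, 288.3, 71.7]
orientation: [-3.02, -0.418, -0.524]
ft_force: [-0.7, 0.7, 0.3]
width: 87.4
[566.1 288.   73.3] [ 0.49  0.55  1.93 -0.21  0.34  1.97] 87.73736755160436
```

View pics/tin1.png

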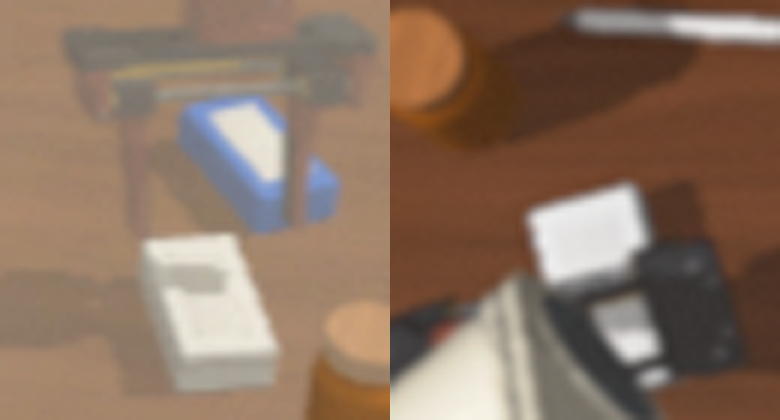

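```bash
python3 -m pendant '[{"dp":[0,0,-0.02],"turn":[0,0,0],"claw":0.0878},{"dp":[0,0,-0.04],"turn":[0,0,0],"claw":0.0878},{"dp":[0.001,0,-0.059],"turn":[0,0,0],"claw":0.0878},{"dp":[0.001,0,-0.059],"turn":[0,0,0],"claw":0.0878}]'; python3 -m pendant '[{"dp":[0,0,0],"turn":[0,0,0],"claw":0.045},{"dp":[0,0,0],"turn":[0,0,0],"claw":0.045},{"dp":[0,0,0],"turn":[0,0,0],"claw":0.045},{"dp":[0,0,0],"turn":[0,0,0],"claw":0.045},{"dp":[0,0,0],"turn":[0,0,0],"claw":0.045},{"dp":[0,0,0],"turn":[0,0,0],"claw":0.045}]'; python3 - <<'E'
from h import *
s,z=floor(-205-10,18); p=lane(s,45,z);go([*p[:2],160],-6.9,5);go(p,-6.9,5)
E
```

```text
t: 18.5
ee_pos: [567.2, 288.0, 14.5]
orientation: [-3.019, -0.417, -0.527]
ft_force: [-1.0, -0.3, 0.0]
width: 87.8
t: 19.1
ee_pos: [568.4, 289.8, 16.4]
orientation: [-3.016, -0.419, -0.532]
ft_force: [-1.8, -2.5, 6.7]
width: 59.8
target [528.2  58.5 160. ] dp m [-0.0402 -0.2313  0.1436] turn [-0.023  0.263 -0.394] deg 27.2 t 19.1
target [528.2  58.5  95. ] dp m [-0.0402 -0.2313  0.0787] turn [-0.023  0.263 -0.394] deg 27.2 t 19.1
```

```bash
python3 -m pendant '[{"dp":[0,0,0.04],"turn":[0,0,0],"claw":0.045},{"dp":[-0.005,-0.01,0.085],"turn":[-0.003,0.03,-0.05],"claw":0.045},{"dp":[-0.015,-0.05,0.11],"turn":[-0.007,0.08,-0.12],"claw":0.045},{"dp":[-0.025,-0.095,0.13],"turn":[-0.01,0.13,-0.19],"claw":0.045},{"dp":[-0.035,-0.14,0.145],"turn":[-0.015,0.17,-0.26],"claw":0.045},{"dp":[-0.04,-0.185,0.145],"turn":[-0.02,0.22,-0.33],"claw":0.045},{"dp":[-0.04,-0.231,0.144],"turn":[-0.023,0.263,-0.394],"claw":0.045},{"dp":[-0.04,-0.231,0.144],"turn":[-0.023,0.263,-0.394],"claw":0.045}]'; python3 look.py tB; python3 - <<'E'
from h import *
s,z=floor(-205-10,18); p=lane(s,45,z);go(p,-6.9,5)
E
```

```text
t: 19.9
ee_pos: [528.3, 54.6, 159.7]
orientation: [3.127, -0.198, 0.134]
ft_force: [-0.1, 1.4, -1.6]
width: 59.7
[527.8  57.9 159.3] [ 0.1   0.34  1.94 -0.03  0.78  1.81] [ 0.5  0.2 -2. ] 59.68385386835766 20.0
target [528.2  58.5  95. ] dp m [ 0.0004  0.0006 -0.0642] turn [-0.001 -0.001  0.002] deg 0.1 t 20.0
```

View pics/tB.png

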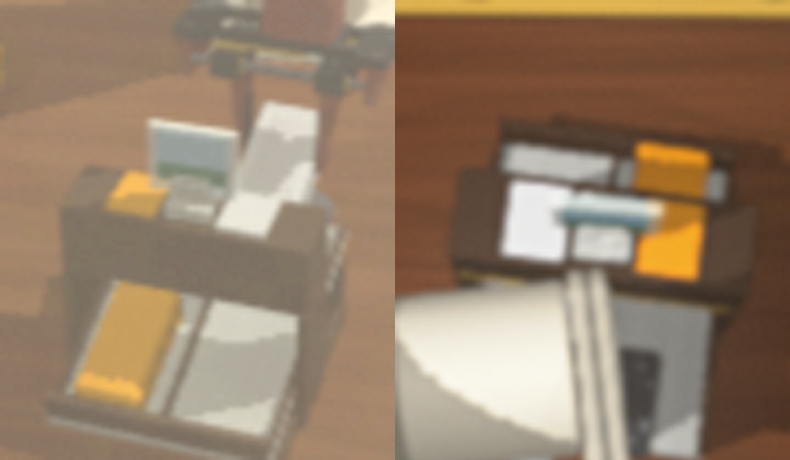

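Aligned with its lane; lower it, then slide forward.

```bash
python3 -m pendant '[{"dp":[0,0,-0.03],"turn":[0,0,0],"claw":0.045},{"dp":[0,0,-0.05],"turn":[0,0,0],"claw":0.045},{"dp":[0,0,-0.062],"turn":[0,0,0],"claw":0.045},{"dp":[0,0,-0.062],"turn":[0,0,0],"claw":0.045}]';  python3 -m pendant '[{"dp":[0.01,-0.001,-0.003],"turn":[0,0,0],"claw":0.045},{"dp":[0.02,-0.0025,-0.006],"turn":[0,0,0],"claw":0.045},{"dp":[0.029,-0.0035,-0.008],"turn":[0,0,0],"claw":0.045},{"dp":[0.029,-0.0035,-0.009],"turn":[0,0,0],"claw":0.045},{"dp":[0.029,-0.0035,-0.01],"turn":[0,0,0],"claw":0.045},{"dp":[0.029,-0.0035,-0.01],"turn":[0,0,0],"claw":0.045}]'; python3 look.py tC;  python3 - <<'E'
from h import *
s,z=floor(-175-10,14.5); p=lane(s,45,z);go(p,-6.9,5)
E
```

```text
t: 20.4
ee_pos: [526.9, 59.7, 95.9]
orientation: [3.128, -0.185, 0.13]
ft_force: [0.6, -0.1, -1.2]
width: 59.6
t: 21.0
ee_pos: [556.4, 55.1, 87.0]
orientation: [3.128, -0.189, 0.133]
ft_force: [-0.4, -0.9, -1.1]
width: 59.6
[556.4  55.1  87.2] [ 0.09  0.49  1.92 -0.03  0.65  1.8 ] [ 0.3 -0.2 -1.3] 59.740638005821175 21.1
target [556.1  55.1  83.9] dp m [-0.0004 -0.     -0.0033] turn [-0.    -0.002 -0.   ] deg 0.1 t 21.1
```

View pics/tC.png

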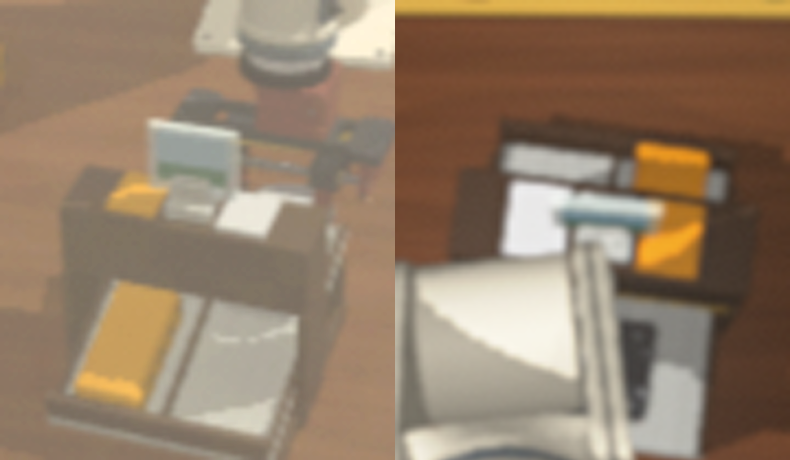

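```bash
python3 -m pendant '[{"dp":[0,0,-0.001],"turn":[0,0,0],"claw":0.045},{"dp":[0,0,-0.002],"turn":[0,0,0],"claw":0.045},{"dp":[0,0,-0.002],"turn":[0,0,0],"claw":0.045}]';python3 -m pendant '[{"dp":[0,0,-0.001],"turn":[0,0,0],"claw":0.045},{"dp":[0,0,-0.0015],"turn":[0,0,0],"claw":0.045},{"dp":[0,0,-0.0015],"turn":[0,0,0],"claw":0.045}]'
```

```text
t: 21.4
ee_pos: [557.4, 55.2, 86.1]
orientation: [3.128, -0.188, 0.136]
ft_force: [-1.2, -0.6, 5.1]
width: 59.9
t: 21.7
ee_pos: [558.3, 55.2, 85.8]
orientation: [3.128, -0.187, 0.14]
ft_force: [-3.3, -0.7, 16.0]
width: 59.9
```

```bash
python3 -m pendant '[{"dp":[0,0,0.0015],"turn":[0,0,0],"claw":0.062},{"dp":[0,0,0.0015],"turn":[0,0,0],"claw":0.068},{"dp":[0,0,0.0015],"turn":[0,0,0],"claw":0.074},{"dp":[0,0,0.0015],"turn":[0,0,0],"claw":0.074}]'; python3 -m pendant '[{"dp":[-0.002,0,0.03],"turn":[0,0,0],"claw":0.074},{"dp":[-0.005,0,0.06],"turn":[0,0,0],"claw":0.074},{"dp":[-0.03,0.004,0.075],"turn":[0,0,0],"claw":0.03},{"dp":[-0.07,0.008,0.075],"turn":[0,0,0],"claw":0.0},{"dp":[-0.11,0.013,0.07],"turn":[0,0,0],"claw":0.0},{"dp":[-0.11,0.013,0.065],"turn":[0,0,0],"claw":0.0},{"dp":[-0.11,0.013,0.065],"turn":[0,0,0],"claw":0.0}]'; python3 look.py tD; python3 - <<'E'
from h import *
s,z=floor(-250,20); go(lane(s,45,z),-6.9,10)
E
```

```text
t: 22.1
ee_pos: [556.6, 55.2, 85.0]
orientation: [3.128, -0.188, 0.133]
ft_force: [0.2, -0.7, -0.3]
width: 73.9
t: 22.8
ee_pos: [446.3, 68.3, 149.9]
orientation: [3.128, -0.187, 0.133]
ft_force: [0.7, 0.3, -0.4]
width: 37.5
[448.2  68.3 150.5] [ 0.14  0.25  2.11 -0.03  0.7   1.86] [-0.3 -0.7 -0. ] 29.298817093468553 22.9
target [495.1  62.5 106. ] dp m [ 0.0469 -0.0058 -0.0444] turn [-0.011 -0.087 -0.   ] deg 5.0 t 22.9
```

View pics/tD.png

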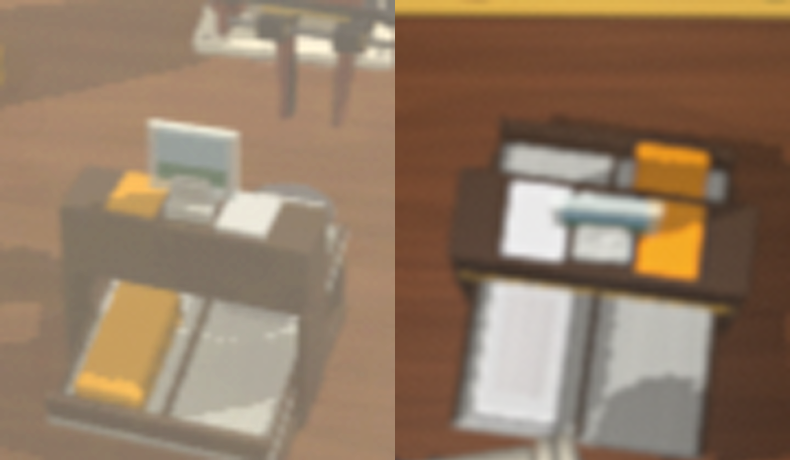

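```bash
python3 - <<'E'
from h import *
from ik import ik
print(ik(492,108,40),ik(492,150,40),ik(500,108,38))
go([520,200,150],20,20)
E
```

```text
(array([0.44, 2.46]), np.float64(-0.45)) (array([0.28, 2.45]), np.float64(-0.29)) (array([0.42, 2.42]), np.float64(-0.36))
target [520 200 150] dp m [ 0.0718  0.1317 -0.0005] turn [ 0.03  -0.263  0.466] deg 30.7 t 22.9
```

```bash
python3 -m pendant '[{"dp":[0.0,0.03,0],"turn":[0.006,-0.05,0.09],"claw":0.0},{"dp":[0.01,0.06,0],"turn":[0.012,-0.11,0.19],"claw":0.0},{"dp":[0.03,0.09,0],"turn":[0.018,-0.16,0.29],"claw":0.0},{"dp":[0.05,0.12,0],"turn":[0.025,-0.21,0.38],"claw":0.0},{"dp":[0.072,0.132,0],"turn":[0.03,-0.263,0.466],"claw":0.0},{"dp":[0.072,0.132,0],"turn":[0.03,-0.263,0.466],"claw":0.0},{"dp":[0.072,0.132,0],"turn":[0.03,-0.263,0.466],"claw":0.0}]'; python3 cone.py 20 12 90
```

```text
t: 23.6
ee_pos: [518.9, 199.8, 149.8]
orientation: [-2.992, -0.523, -0.523]
ft_force: [-0.1, 0.1, -0.9]
width: 0.7
[518.9 199.8 149.8] [0.35 0.32 2.07 0.   0.41 1.57]
12 20.3 2.9 [0.05, 0.01, 0.0]
23 21.0 5.5 [0.1, 0.01, 0.0]
34 22.3 7.9 [0.14, 0.01, 0.0]
45 23.9 10.0 [0.19, -0.01, -0.0]
57 25.8 11.7 [0.23, -0.03, -0.01]
68 28.1 13.0 [0.26, -0.06, -0.01]
79 30.5 13.7 [0.29, -0.09, -0.02]
90 33.0 14.0 [0.31, -0.13, -0.03]
```

```bash
python3 -m pendant '[{"dp":[0,0,0],"turn":[0.05,0.01,0],"claw":0.0},{"dp":[0,0,0],"turn":[0.1,0.01,0],"claw":0.0},{"dp":[0,0,0],"turn":[0.14,0.01,0],"claw":0.0},{"dp":[0,0,0],"turn":[0.19,-0.01,0],"claw":0.0},{"dp":[0,0,0],"turn":[0.23,-0.03,-0.01],"claw":0.0},{"dp":[0,0,0],"turn":[0.26,-0.06,-0.01],"claw":0.0},{"dp":[0,0,0],"turn":[0.29,-0.09,-0.02],"claw":0.0},{"dp":[0,0,0],"turn":[0.31,-0.13,-0.03],"claw":0.0}]'; python3 cone.py 20 101 180
```

```text
t: 24.4
ee_pos: [518.9, 199.7, 150.6]
orientation: [-2.686, -0.366, -0.73]
ft_force: [1.0, 0.4, 1.1]
width: 0.2
[518.9 199.7 150.6] [0.18 0.33 2.21 1.41 0.3  0.16]
101 35.5 13.7 [0.0, -0.04, -0.01]
112 37.9 13.0 [0.01, -0.09, -0.02]
124 40.2 11.7 [-0.0, -0.13, -0.02]
135 42.2 9.9 [-0.02, -0.17, -0.03]
146 43.8 7.8 [-0.04, -0.21, -0.03]
157 45.0 5.4 [-0.08, -0.25, -0.03]
169 45.7 2.7 [-0.11, -0.28, -0.03]
180 46.0 0.0 [-0.16, -0.3, -0.02]
```

```bash
python3 -m pendant '[{"dp":[0,0,0],"turn":[0,-0.04,-0.01],"claw":0.0},{"dp":[0,0,0],"turn":[0.01,-0.09,-0.02],"claw":0.0},{"dp":[0,0,0],"turn":[0,-0.13,-0.02],"claw":0.0},{"dp":[0,0,0],"turn":[-0.02,-0.17,-0.03],"claw":0.0},{"dp":[0,0,0],"turn":[-0.04,-0.21,-0.03],"claw":0.0},{"dp":[0,0,0],"turn":[-0.08,-0.25,-0.03],"claw":0.0},{"dp":[0,0,0],"turn":[-0.11,-0.28,-0.03],"claw":0.0},{"dp":[0,0,0],"turn":[-0.16,-0.3,-0.02],"claw":0.0}]'; python3 - <<'E'
from h import *
from workcell import ctrl
print(ctrl.get_obs()["qpos"].round(2))
s,z=floor(-250,18); p=lane(s,45,z); go([*p[:2],140],-6.9,40);go(p,-6.9,40)
E
```

```text
t: 25.2
ee_pos: [518.6, 199.3, 150.3]
orientation: [-2.735, -0.491, -1.161]
ft_force: [0.9, -0.9, -0.0]
width: 0.2
[ 0.35  0.36  2.35  3.14  0.37 -1.58]
target [494.6  62.6 140. ] dp m [-0.024  -0.1367 -0.0103] turn [-0.005  0.105 -0.473] deg 27.7 t 25.2
target [494.6  62.6 104.1] dp m [-0.024  -0.1367 -0.0462] turn [-0.005  0.105 -0.473] deg 27.7 t 25.2
```

```bash
python3 - <<'E'
from h import *
s,z=floor(-252,18); p=lane(s,45,z); go([485,66,125],0,44)
E
python3 -m pendant '[{"dp":[-0.008,-0.03,0],"turn":[0,0.01,-0.08],"claw":0.0},{"dp":[-0.02,-0.06,-0.005],"turn":[0,0.02,-0.16],"claw":0.0},{"dp":[-0.033,-0.09,-0.01],"turn":[0,0.03,-0.24],"claw":0.0},{"dp":[-0.033,-0.12,-0.015],"turn":[0,0.03,-0.31],"claw":0.0},{"dp":[-0.033,-0.134,-0.02],"turn":[0,0.035,-0.349],"claw":0.0},{"dp":[-0.033,-0.134,-0.025],"turn":[0,0.035,-0.349],"claw":0.0},{"dp":[-0.033,-0.134,-0.025],"turn":[0,0.035,-0.349],"claw":0.0}]'; python3 look.py tE; python3 - <<'E'
from h import *
s,z=floor(-250,18); p=lane(s,45,z); go(p,-6.9,40)
E
```

```text
target [485  66 125] dp m [-0.0336 -0.1333 -0.0253] turn [ 0.001  0.035 -0.352] deg 20.3 t 25.2
t: 25.9
ee_pos: [486.3, 66.5, 124.9]
orientation: [-2.911, -0.009, -1.174]
ft_force: [0.5, 0.8, -1.1]
width: 0.6
[486.2  67.  125.2] [ 0.19  0.38  2.46  3.42  0.48 -1.69] [ 0.1 -0.4  0.8] 0.5486199907955523 26.0
target [494.6  62.6 104.1] dp m [ 0.0084 -0.0044 -0.0211] turn [ 0.004  0.069 -0.128] deg 8.3 t 26.0
```

View pics/tE.png

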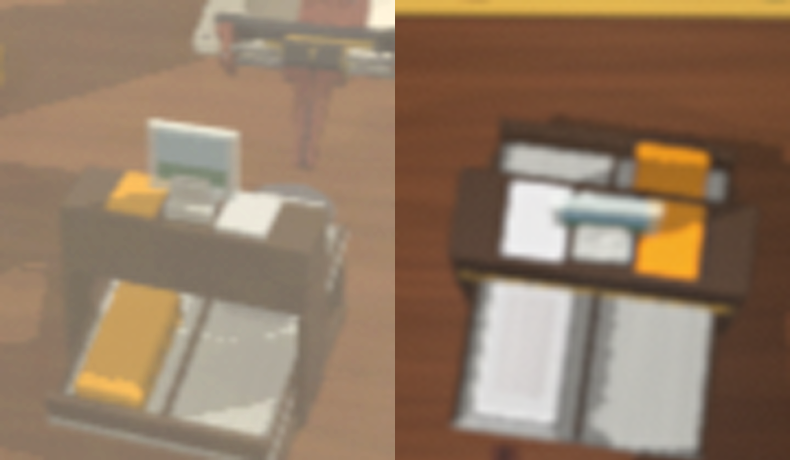

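```bash
python3 -m pendant '[{"dp":[0.0,-0.002,-0.01],"turn":[0.002,0.035,-0.06],"claw":0.0},{"dp":[0.004,-0.0044,-0.02],"turn":[0.004,0.069,-0.128],"claw":0.0},{"dp":[0.008,-0.0044,-0.022],"turn":[0.004,0.069,-0.128],"claw":0.0},{"dp":[0.008,-0.0044,-0.022],"turn":[0.004,0.069,-0.128],"claw":0.0}]'; python3 look.py tF; python3 - <<'E'
from h import *
for x in(-250,-190,-150): s,z=floor(x,14); go(lane(s,45,z),-6.9,40)
E
```

```text
t: 26.4
ee_pos: [494.7, 63.0, 103.5]
orientation: [2.909, -0.172, 1.061]
ft_force: [0.2, 0.0, -0.2]
width: 0.6
[493.6  62.3 103.4] [ 0.24  0.42  2.4   3.74  0.42 -1.85] [-0.5 -1.   0.6] 0.39513944826975084 26.5
target [493.6  62.7 100.2] dp m [-0.      0.0004 -0.0031] turn [ 0.    -0.    -0.001] deg 0.1 t 26.5
target [551.1  55.7  84.7] dp m [ 0.0575 -0.0065 -0.0187] turn [ 0.    -0.    -0.001] deg 0.1 t 26.5
target [589.5  51.1  74.3] dp m [ 0.0959 -0.0112 -0.029 ] turn [ 0.    -0.    -0.001] deg 0.1 t 26.5
```

View pics/tF.png

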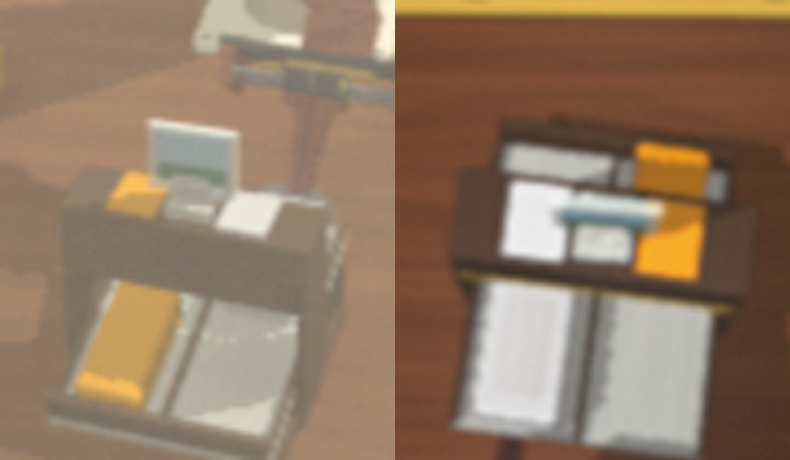

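```bash
python3 -m pendant '[{"dp":[0.0,-0.002,-0.003],"turn":[0,0,0],"claw":0.0},{"dp":[0.01,-0.003,-0.0058],"turn":[0,0,0],"claw":0.0},{"dp":[0.02,-0.0045,-0.0085],"turn":[0,0,0],"claw":0.0},{"dp":[0.032,-0.006,-0.0118],"turn":[0,0,0],"claw":0.0},{"dp":[0.044,-0.007,-0.015],"turn":[0,0,0],"claw":0.0},{"dp":[0.056,-0.0085,-0.0182],"turn":[0,0,0],"claw":0.0},{"dp":[0.066,-0.01,-0.021],"turn":[0,0,0],"claw":0.0},{"dp":[0.066,-0.01,-0.021],"turn":[0,0,0],"claw":0.0}]'; python3 look.py tG
```

```text
t: 27.3
ee_pos: [561.6, 51.8, 82.2]
orientation: [2.908, -0.178, 1.06]
ft_force: [0.3, 0.1, -0.6]
width: 0.6
[559.7  51.9  82. ] [ 0.17  0.52  2.28  3.68  0.38 -1.84] [-0.6  0.4 -0.3] -0.04730108183643381 27.4
```

View pics/tG.png

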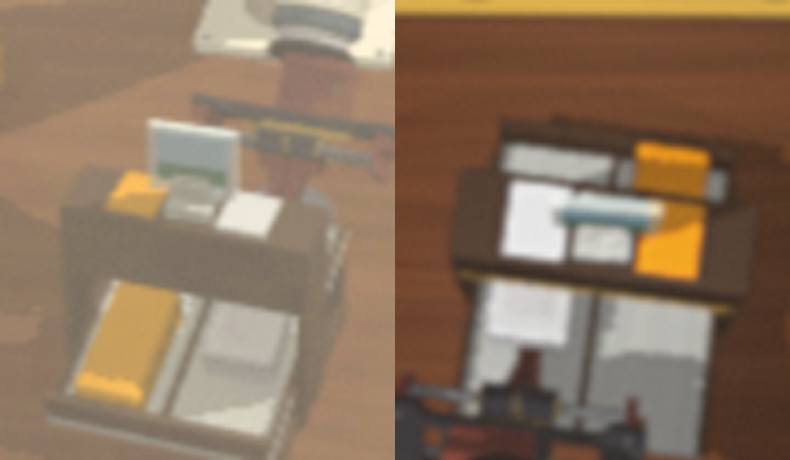

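```bash
python3 -m pendant '[{"dp":[0.01,-0.0012,-0.0027],"turn":[0,0,0],"claw":0.0},{"dp":[0.02,-0.0024,-0.0054],"turn":[0,0,0],"claw":0.0},{"dp":[0.03,-0.0036,-0.008],"turn":[0,0,0],"claw":0.0},{"dp":[0.04,-0.0048,-0.0107],"turn":[0,0,0],"claw":0.0},{"dp":[0.05,-0.006,-0.0133],"turn":[0,0,0],"claw":0.0},{"dp":[0.055,-0.0065,-0.0147],"turn":[0,0,0],"claw":0.0},{"dp":[0.055,-0.0065,-0.0147],"turn":[0,0,0],"claw":0.0}]'; python3 look.py tH
```

```text
t: 28.1
ee_pos: [615.7, 45.4, 67.5]
orientation: [2.908, -0.178, 1.059]
ft_force: [0.0, 0.0, 0.3]
width: 0.6
[614.6  45.5  67.4] [ 0.14  0.58  2.17  3.67  0.33 -1.87] [-0.3 -0.5 -0.8] 0.27032067889534844 28.2
```

View pics/tH.png

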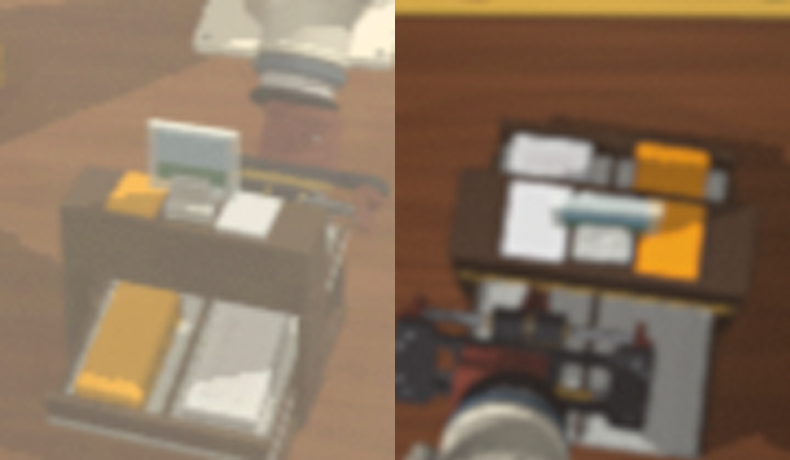

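```bash
python3 -m pendant '[{"dp":[0.002,-0.0002,-0.0005],"turn":[0,0,0],"claw":0.0},{"dp":[0.004,-0.0005,-0.001],"turn":[0,0,0],"claw":0.0},{"dp":[0.004,-0.0005,-0.001],"turn":[0,0,0],"claw":0.0}]';python3 -m pendant '[{"dp":[0.001,0,0],"turn":[0,0,0],"claw":0.0},{"dp":[0.002,0,-0.0005],"turn":[0,0,0],"claw":0.0},{"dp":[0.002,0,-0.0005],"turn":[0,0,0],"claw":0.0}]'
```

```text
t: 28.5
ee_pos: [619.0, 45.1, 66.6]
orientation: [2.909, -0.177, 1.058]
ft_force: [-0.2, 0.4, 0.6]
width: 0.5
t: 28.8
ee_pos: [620.9, 45.1, 66.1]
orientation: [2.909, -0.177, 1.058]
ft_force: [0.1, -0.1, -0.6]
width: 0.8
```

```bash
python3 -m pendant '[{"dp":[0.001,0,0],"turn":[0,0,0],"claw":0.0},{"dp":[0.002,0,-0.0005],"turn":[0,0,0],"claw":0.0},{"dp":[0.002,0,-0.0005],"turn":[0,0,0],"claw":0.0}]'
```

```text
t: 29.1
ee_pos: [622.4, 45.1, 65.5]
orientation: [2.909, -0.177, 1.057]
ft_force: [-3.8, 0.9, 3.8]
width: 0.4
```

Contact where predicted; press 2 mm more to square it, then look.

```bash
python3 -m pendant '[{"dp":[0.001,0,-0.0003],"turn":[0,0,0],"claw":0.0},{"dp":[0.002,0,-0.0005],"turn":[0,0,0],"claw":0.0},{"dp":[0.002,0,-0.0005],"turn":[0,0,0],"claw":0.0}]'; python3 look.py tI
```

```text
t: 29.4
ee_pos: [622.9, 45.1, 65.2]
orientation: [2.909, -0.176, 1.056]
ft_force: [-16.2, 1.9, 16.3]
width: 0.3
[622.9  45.1  65.2] [ 0.13  0.59  2.15  3.68  0.32 -1.88] [-14.8   1.8  15.5] 0.6213442592099736 29.5
```

View pics/tI.png

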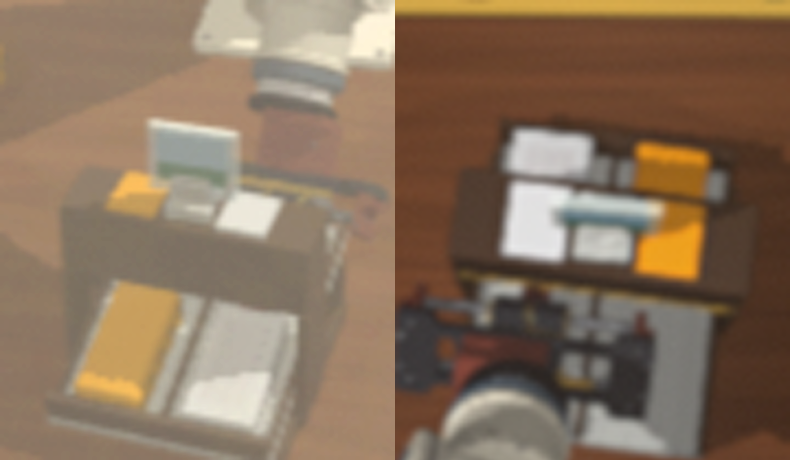

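```bash
python3 -m pendant '[{"dp":[-0.02,0.0025,0.006],"turn":[0,0,0],"claw":0.0},{"dp":[-0.05,0.006,0.02],"turn":[0,0,0],"claw":0.0},{"dp":[-0.09,0.011,0.045],"turn":[0,0,0],"claw":0.0},{"dp":[-0.12,0.02,0.075],"turn":[0,0,0.05],"claw":0.0},{"dp":[-0.14,0.05,0.09],"turn":[0,0,0.12],"claw":0.0},{"dp":[-0.14,0.09,0.1],"turn":[0,0,0.2],"claw":0.0},{"dp":[-0.14,0.09,0.1],"turn":[0,0,0.2],"claw":0.0}]'; python3 look.py fin; python3 - <<'E'
from g import *
import pickle
S0,T0=pickle.load(open("d0.pkl","rb"))
z=np.hstack([cv2.resize(d["pixels"],(400,300)) for d in (S,T)])
df=np.hstack([cv2.resize(cv2.convertScaleAbs(cv2.absdiff(d["pixels"],e["pixels"]),alpha=3),(400,300)) for d,e in((S,S0),(T,T0))])
cv2.imwrite("pics/fin2.png",np.vstack([z,df]))
for n,d,b in(("S",S,(200,195,285,250)),("T",T,(235,125,295,150))):
    hsv=cv2.cvtColor(d["pixels"][b[1]:b[3],b[0]:b[2]],cv2.COLOR_BGR2HSV)
    m=cv2.inRange(hsv,(10,110,60),(28,255,255))
    for s,c,l in blobs(m):
        print(n,s,cv2.minAreaRect(cv2.findContours(l.astype(np.uint8),0,1)[0][0]))
E
```

```text
t: 30.2
ee_pos: [485.8, 137.7, 167.4]
orientation: [-2.92, -0.12, -1.069]
ft_force: [0.3, -0.0, 0.8]
width: 0.6
[485.2 135.5 165.7] [ 0.36  0.24  2.37  4.02  0.23 -2.22] [ 1.  -1.  -1.3] 0.7239508737820509 30.3
S [25, 0, 12, 4, 42] ((30.5, 1.5), (3.0, 11.0), 90.0)
S [17, 20, 23, 28, 407] ((29.33160400390625, 33.37422180175781), (15.411473274230957, 29.68304443359375), 24.227745056152344)
T [0, 0, 60, 25, 692] ((29.5, 12.0), (24.0, 59.0), 90.0)
```

View pics/fin.png

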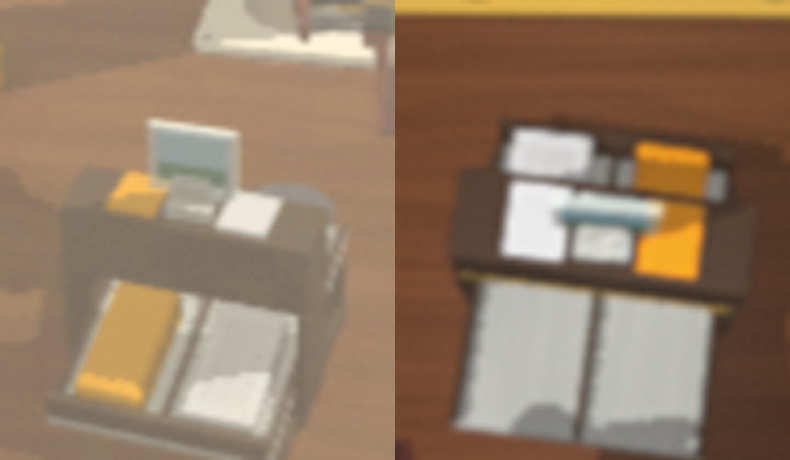

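View pics/fin2.png

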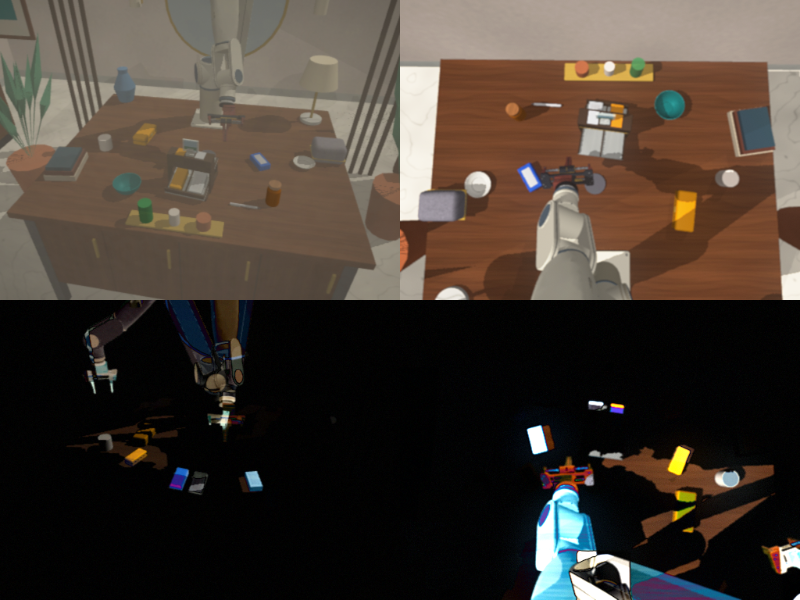

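```bash
python3 - <<'E'
from g import *
import pickle
S0,T0=pickle.load(open("d0.pkl","rb"))
b=(395,205,445,255)
ims=[cv2.resize(d["pixels"][b[1]:b[3],b[0]:b[2]],(390,390),interpolation=cv2.INTER_CUBIC) for d in(T0,T)]
cv2.imwrite("pics/cand.png",np.hstack(ims))
k=9;b=(232,120,300,168)
cv2.imwrite("pics/rk.png",cv2.resize(T["pixels"][b[1]:b[3],b[0]:b[2]],None,fx=k,fy=k,interpolation=cv2.INTER_CUBIC))
E
```

```text
(no output)
```

View pics/cand.png

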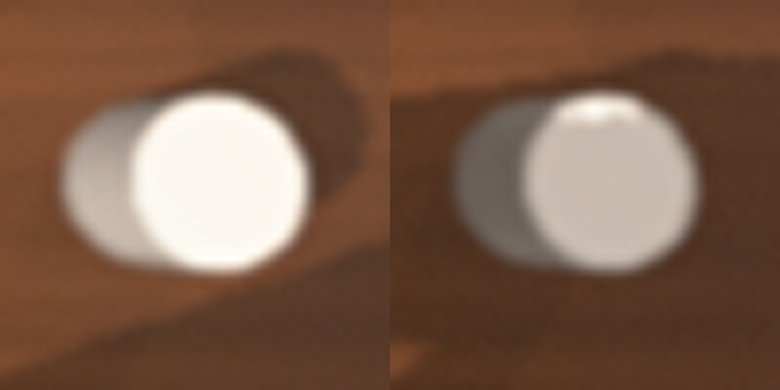

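View pics/rk.png

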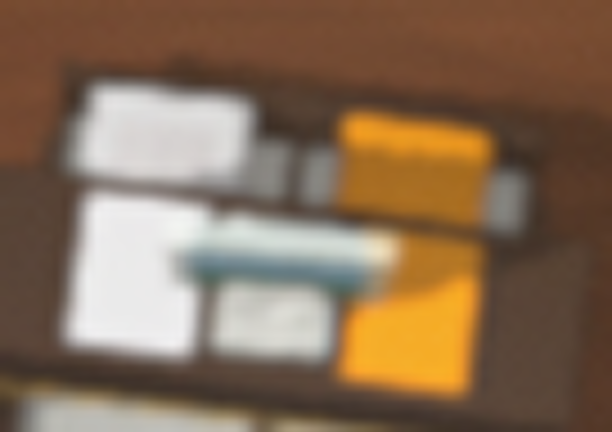

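```bash
python3 - <<'E'
from workcell import ctrl
print(ctrl.close_job())
E
```

```text
the job is handed in; nothing more can be done
None
```

Both items are in the rack, each lengthwise in the lane below its own colour plate, and the job was handed in at about 30 s of the 72 s.

- **What I did:** I did the glasses case first (the smaller mustard one, −y lane), then the silver tin (+y lane). Each was gripped, laid on the open upper part of its lane, let go, and pushed under the bridge with closed fingers leaning about 40°. I stopped when the stop pushed back: about 15 N for the case and 16 N for the tin, and both stops came where the geometry predicted.
- **Last checks:** In the final pictures both items lie with their ends in line with the stop. The photo frame and plates show no change from the start. Every other difference between the pictures is the two moved items, the arm or its shadows. That includes the candle, which I compared in close-up. The arm was clear of everything.
- **What disagreed:** The scene camera read about 6 mm more in y than the arm's own position, so I relied on the top view. The normal wrist position could not lean far enough for the final push, so I turned the wrist over in free air before each one. The tin's final distance from its rails was judged by eye, not measured.

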